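# Jack up the instrument plate at its lift point and hold the jack handle down

## Task

Set the small claw jack on the table with its saddle centred under the marked lift point of the instrument's base plate (the lug with the scribed ring and cross), then pump the jack handle with full strokes until the plate's near feet stand about a centimetre off their pads, ready for a shim. Finish while holding: on the last stroke keep the handle pressed all the way down and do not let go. Lift with the jack only, keep the arm off the plate and its instrument, do not lift the feet more than 18 mm, and leave the other things on the table where they are.

Things in the scene. Friction and masses are not known exactly. Their poses are not given: they have to be found in the camera images.
- jack: Small claw (rack) jack, 0.98 kg, loose on the table; carry or slide it. Origin on its underside, straight below the middle of its upright column; z up, x towards the claw, handle at -x. It balances about the column. Steel base plate from x = -155 to +80 mm, 70 mm wide, 9 mm thick (23 mm under the claw). The handle is sprung up, the claw stays where it is pumped to.
- column_top (a point): Middle of the top of the jack's painted column, 154 mm above its underside: the place to grip the jack from above, across the jack's y. Cap 44 (x) by 40 mm (y) in the top 6 mm; below it the column is 40 mm (x) by 36 mm (y), its y faces bare from 154 down to 85 mm above the table.
- saddle (a point): Centre of the top face of the jack's round saddle (36 mm across) on the toe of the claw, 58 mm in front (+x) of the column's middle and 64 mm above the table at the start. The toe is 32 mm wide, ends 79 mm in front of the column's middle, and rises with the claw.
- claw_slide (a joint): Height of the claw above its lowest position, 0 to 0.052 m; starts at 0, so the saddle has 24 mm to go to the lift pad. A ratchet in the column lifts it as the handle goes down: a full stroke gains 12 mm (the first 13 to 16 mm); a later stroke that does not start from fully up or stops short of 0.47 rad may gain nothing. It stays up when the handle comes up; there is no release.
- handle: The jack's pump handle: steel tube with a black rubber grip 26 mm thick that reaches from 82 to 183 mm from the pivot. Origin on the pivot, which lies 40 mm behind the column's middle (jack x = -40 mm) and 60 mm above the table. Its axes are the jack's while the handle is up.
- handle_grip (a point): Point on the axis of the rubber grip, 140 mm from the handle's pivot: push down here, on the surface 13 mm above it. It moves on an arc about the pivot: from 127 mm above the table (handle up) to 57 mm (down), while going back (-x of the jack) about 17 mm.
- handle_hinge (a joint): Angle of the pump handle: 0 = up, pointing back (-x of the jack) and 0.50 rad above level; 0.52 = pushed fully down to its stop, 0.02 rad below level. A spring brings it up when let go (2 to 4 N at the grip); pumping takes about 9 N at the grip without load, up to about 16 N with it.
- rig: Four round pads (42 mm wide, 10 mm high) fixed to the table, on which the instrument's base plate stands. Origin on the table straight below the lift pad; x points level from the lift pad towards the plate. The jack fits with its x along this x, coming from the -x side.
- plate: Aluminium base plate 260 x 280 x 14 mm, top 108 mm above the table, on four pillars, with a sample cell on it (top 268 mm above the table). Origin midway between its far feet, which it tips about; axes as rig when flat. In rig's frame it covers x = 30 to 290, y = -140 to 140 mm; near feet at x = 55, y = +-115 mm, far feet at x = 265 mm.
- lift_pad (a point): Centre of the underside of the round pad (34 mm across) below the marked lug, 88 mm above the table when flat. The lug, mid-edge, 44 mm wide, top at 108 mm with a scribed ring and cross, sticks out 57 mm from the plate, to 27 mm beyond this point. The saddle belongs straight below. It rises nearly straight up; the jack carries 14 to 21 N here.
- tie_down (a point): Top-middle of a thinner tab (6 mm) with a slot, at the end of the same plate edge, sticking out 33 mm: only a tie-down, not the lift point.
- plate_lift (a joint): Tip of the plate about its far feet: 0 = all feet on their pads, larger = near edge higher (rad). The near feet rise 0.21 m per rad (about 0.048 rad for 10 mm), the lift pad 0.265 m per rad.
- blank_flange: Steel blank flange, disc 70 mm across and 13 mm high, loose on the table. Origin: centre of its underside. Leave alone.
- gasket: Copper ring gasket 48 mm across, 4 mm high, loose. Origin: centre of its underside. Leave alone.
- spanner: Open-ended spanner 160 mm long, loose on the table. Origin about its middle. Leave alone.
- shims: Pack of steel shim plates 70 x 40 mm, 12 mm high, loose on the table beside the lug. Origin: centre of its underside. Leave alone.
- level: Machinist's spirit level, 120 x 24 mm, 31 mm high, loose on the table on the other side of the lug. Origin: centre of its underside, x along its length. Leave alone.
- sample_bottle: Closed amber sample bottle 48 mm across, 90 mm high, standing. Origin: centre of its underside. Leave alone.
- bolt_bin: Grey plastic bin of bolts 90 x 75 mm, 35 mm high. Origin: centre of its underside. Leave alone.

How it is judged:
By the outcome, as a careful person would: the job done as asked, in the order asked, and still so for the second after the job is handed in, while the arm keeps its last pose, push and grip.
It also fails if it takes over 64 s, if anything falls off the work surface, if the arm or the gripper's body presses on something with over 40 N, if the wrist force passes 120 N, or if a joint passes its speed limit or range.

## Robot

A 6-joint arm with a two-finger parallel gripper is mounted at the origin on the work surface. World frame = base frame: x ahead of the robot, y to its left, z up, the work surface at z = 0. Lengths are in mm, angles in rad, forces in N, time in s.
With the tool pointing down it reaches from about 275 to 850 mm from the base axis. Payload 19 kg.
Tool frame: the origin (TCP) lies between the finger pads; the fingertips stand 19 mm ahead of it and the grasp point (between the pads) is the TCP; z points along the fingers, x is the direction in which the jaws open and shut, and the axes are right-handed (so a half turn about z gives the same grasp; the last joint's range is limited). The gripper opens to 85 mm and grips with 20 to 120 N. Pads are 22 mm wide; open, the fingers measure 114 mm over their backs; the gripper's body (76 mm by 85 mm) begins 54 mm behind the grasp point. The pads swing forward as they close: fully open they stand 13 mm farther back than shut.
Start: joints at [-1.461, 0.15, 1.437, -0, 1.554, -0.134], TCP at [138.776, -557.973, 250.267] pointing down, gripper open.
Joint ranges: [-2.8, 2.8], [-0.68, 2.1], [0.12, 2.68], [-1.39, 4.53], [0.16, 2.79], [-2.81, 2.81]. Speed limits (rad/s): [1.89, 1.89, 2.22, 3.01, 3.01, 3.01].

## Interface

Orientations are given as a rotation vector (axis times angle).
In Python, from workcell import robot, eyes gives the robot as it stands.
- The arm moves only by the shell command python3 -m jog 'ROWS'. ROWS is JSON, a list of rows, each a list of 7 numbers: the turn, a rotation vector about the tool's x, y, z in rad, then the shift along the tool's x, y, z in cm, then the opening, from -1 (shut) to 1 (fully open). In form: [[ax, ay, az, dx, dy, dz, hand], ...]. A call has 1 to 5 rows; each row shifts and turns the commanded pose from where the row before left it, along the tool's axes as they then stand; what a row does not reach is not made up. A row lasts 1/12 s, in which the tool goes at most 41.7 mm and 7.16 degrees, less where a joint would pass 70% of its speed; a pose out of reach is approached as far as the arm can. A call is refused whole if a number of a shift passes 4.17 or a number of a turn 0.125, either way. A call with a gripper value outside its range is refused whole. The fingers move at their own pace and stop on an object; the grip force is fixed at half the most. Time passes only in rows, so rows that do not move let the fingers close. It gives the time, the measured TCP pose, the force and the opening at its end, in the units of the state.
- robot.observe(): the state, without advancing time (a new reading comes with each control period).
- eyes.capture(name): name is "scene" or "top"; returns (picture, depth): 480x640x3 uint8, blue, green, red; 480x640 float32, mm along the optical axis (not along the pixel's ray), 0 where there is no reading.
- eyes.get_calibration(name): a dict with "vertical_fov" (degrees; the focal length in pixels is half the picture's height over the tangent of half this angle, whatever the lens; pixels are square), "cx", "cy" (the principal point, pixels), "camera_from_world" (4x4, takes a point from world to camera coordinates). Camera axes: x right, y up, looking along -z (the intrinsics and any distortion apply to the point x, -y, -z); pixel columns grow to the right and rows downward; lengths in mm; the calibration is good to about 2 mm. A picture is of the moment at which its call begins. get_calibration takes no time and is no camera call.
- robot.job_done(): hands the job in, once; it reports no verdict.
The state is a dict: "time": time; "joint_positions": joint angles; "joint_velocities": joint speeds; "joint_efforts": joint torques, N m; "tcp_pos": TCP position; "ee_rot": TCP orientation; "ft_force": force on the tool from outside, world axes, zero at the start; "ft_torque": the same for the moment, N m; "finger_gap": finger opening in mm.
Only numpy, scipy, OpenCV 4.12 (cv2) and the standard library are available. Lean on these libraries where they do the work, as an engineer would, in place of code of your own. Each camera call takes 0.05 s, during which the arm holds its last target.

## Working session

There is one attempt and no reset: what is moved stays moved. The work goes in short steps, Python scripts to look and compute and a shell command to move; the robot and the scene stay as the last step left them, time stands still between calls to the robot, and variables do not carry over. Pictures are saved under pics/ and viewed, and the job is handed in when it is done.

```bash
ls; mkdir -p pics
python3 - <<'E'
from workcell import robot, eyes
import cv2,numpy as np
print(robot.observe())
for n in("scene","top"):
    p,d=eyes.capture(n); cv2.imwrite(f"pics/{n}0.png",p); np.save(f"{n}0.npy",d); print(n,eyes.get_calibration(n))
E
```

```text
pics
{'time': 0.0, 'joint_positions': array([-1.46098321e+00,  1.50964923e-01,  1.43799292e+00, -2.28939922e-05,
        1.55380573e+00, -1.33987347e-01]), 'joint_velocities': array([-0.00145368, -0.00144797, -0.00064199, -0.00092635,  0.00110079,
        0.0015605 ]), 'joint_efforts': array([-3.10563853e-03, -7.13048744e+01, -5.70862842e+01, -2.83261043e-04,
        9.11861396e-03, -5.89914430e-05]), 'tcp_pos': array([ 138.75792081, -557.78496919,  249.70642695]), 'ee_rot': array([-2.47443366e+00,  1.93432601e+00,  1.31014017e-03]), 'ft_force': array([-0.49169044,  0.46558135, -0.59498881]), 'ft_torque': array([ 0.05214229, -0.04897339, -0.00720623]), 'finger_gap': 85.8222207598571}
scene {'vertical_fov': 44.43994323746003, 'cx': 325.2833878478518, 'cy': 239.52116535072457, 'camera_from_world': array([[ 2.24050936e-01,  9.74552324e-01,  6.99612380e-03,
        -1.59882471e+02],
       [-7.85542583e-01,  1.76339221e-01,  5.93150342e-01,
         3.49135667e+02],
       [ 5.76822354e-01, -1.38391642e-01,  8.05061318e-01,
        -1.61551026e+03],
       [ 0.00000000e+00,  0.00000000e+00,  0.00000000e+00,
         1.00000000e+00]])}
top {'vertical_fov': 45.254849098121824, 'cx': 312.99976032868426, 'cy': 235.50911637905213, 'camera_from_world': array([[-2.76738520e-02, -9.99611469e-01,  3.32699937e-03,
         1.78320835e+01],
       [ 9.83268044e-01, -2.66216028e-02,  1.80208892e-01,
        -5.67953178e+02],
       [-1.80050305e-01,  8.25840635e-03,  9.83622736e-01,
        -1.38101745e+03],
       [ 0.00000000e+00,  0.00000000e+00,  0.00000000e+00,
         1.00000000e+00]])}
```

View pics/scene0.png

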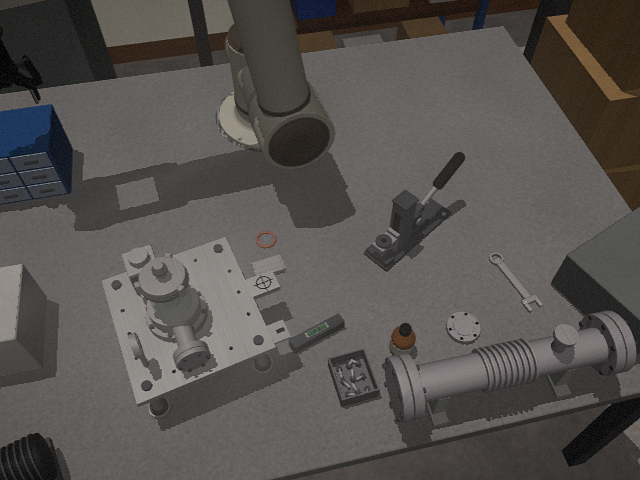

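View pics/top0.png

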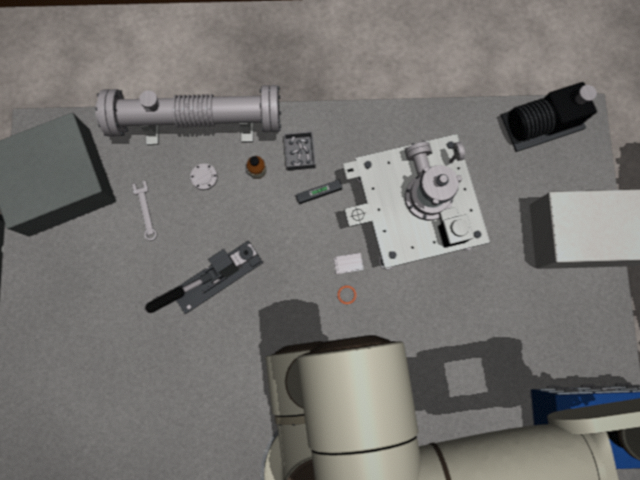

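The top view shows the jack near (220,270), handle at lower left. The marked lug is at (358,214), with the shims at (348,264) and the level at (318,190) on either side of it.

```bash
cat > h.py <<'E'
import numpy as np,cv2
from workcell import robot,eyes
def cal(n):
    c=eyes.get_calibration(n); f=240/np.tan(np.radians(c["vertical_fov"]/2)); return f,c["cx"],c["cy"],np.array(c["camera_from_world"])
def ray(n,u,v):
    f,cx,cy,T=cal(n); d=np.array([(u-cx)/f,-(v-cy)/f,-1.]); R=T[:3,:3]; o=-R.T@T[:3,3]; return o,R.T@d
def onz(n,u,v,z):
    o,d=ray(n,u,v); return o+d*(z-o[2])/d[2]
def proj(n,P):
    f,cx,cy,T=cal(n); q=T[:3,:3]@np.asarray(P,float)+T[:3,3]; return cx+f*q[0]/-q[2], cy-f*q[1]/-q[2]
def dep(n,D,u,v):
    o,d=ray(n,u,v); return o+d*D[int(round(v)),int(round(u))]
def crop(src,out,x0,y0,w,h,s):
    p=cv2.imread(src) if isinstance(src,str) else src
    cv2.imwrite(out,cv2.resize(p[y0:y0+h,x0:x0+w],None,fx=s,fy=s,interpolation=cv2.INTER_CUBIC))
E
python3 - <<'E'
from h import *
crop("pics/top0.png","pics/tj.png",140,230,130,95,6)
crop("pics/top0.png","pics/tl.png",285,130,130,95,6)
crop("pics/scene0.png","pics/sj.png",350,145,130,130,4.5)
crop("pics/scene0.png","pics/sl.png",220,220,130,95,6)
E
```

```text
(no output)
```

View pics/tj.png

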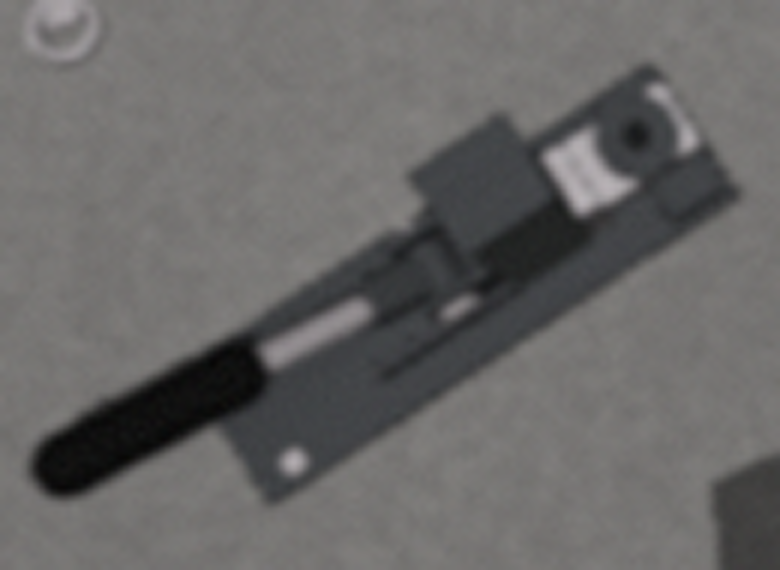

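View pics/tl.png

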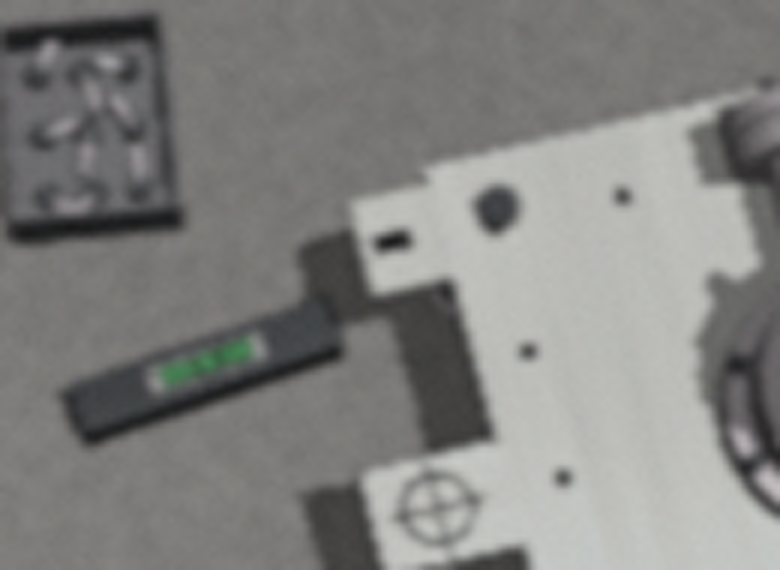

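View pics/sj.png

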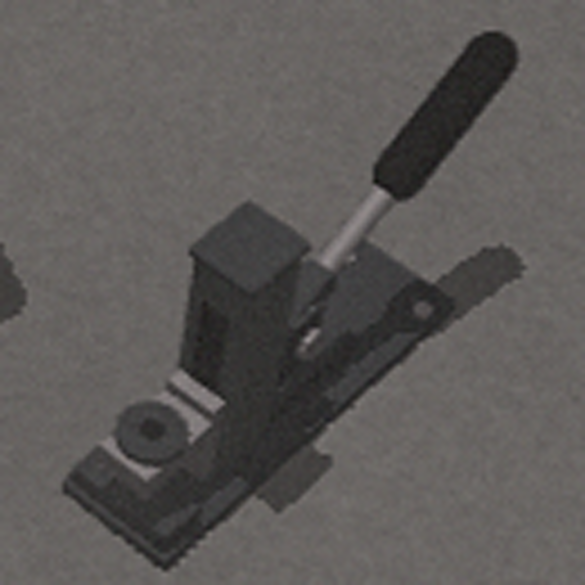

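View pics/sl.png

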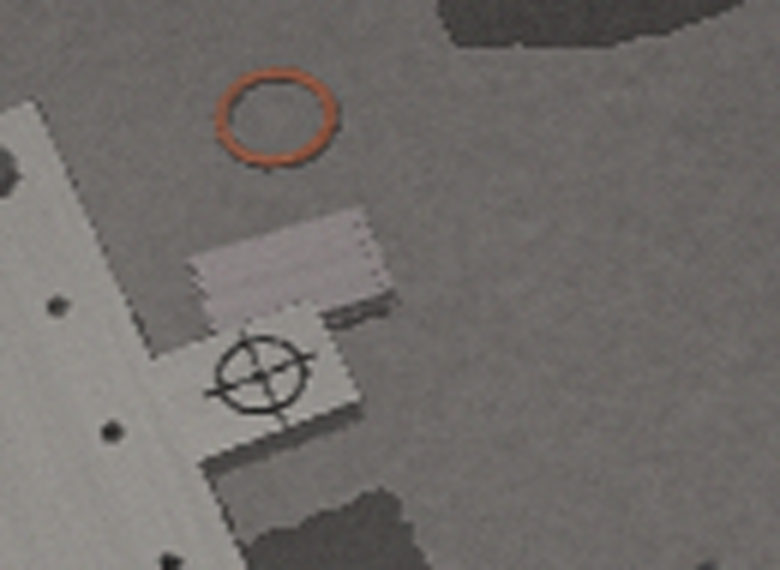

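Run:
```python
from h import *
def c(n,x0,y0,s,x,y,z):
    u=x0+(x+.5)/s-.5; v=y0+(y+.5)/s-.5; return onz(n,u,v,z)
T=lambda x,y,z:c("top",140,230,6,x,y,z)
S=lambda x,y,z:c("scene",350,145,4.5,x,y,z)
np.set_printoptions(precision=1,suppress=True)
print("saddle top",T(636,134,64),"scene",S(152,432,64))
print("coltop scene",S(250,248,154),"top", np.mean([T(a,b,154) for a,b in [(500,113),(413,178),(464,252),(551,187)]],0))
print("base rear-near corner",T(270,503,9),"front-near",T(740,190,23))
print("scene base: front near",S(167,570,0)," rear", S(455,305,9),"front far", S(65,487,9))
print("handle tip top",T(62,468,60+183*np.sin(.5)), T(255,362,60+82*np.sin(.5)))
print("handle tip sc",S(497,52,60+175*np.sin(.5)), S(397,180,60+85*np.sin(.5)))
L=lambda x,y,z:c("top",285,130,6,x,y,z); M=lambda x,y,z:c("scene",220,220,6,x,y,z)
print("lug",L(438,508,108),M(261,375,108))
# depth
for n in("top","scene"):
    D=np.load(n+"0.npy"); f,cx,cy,Tm=cal(n)
    v,u=np.mgrid[0:480,0:640]; d=np.stack([(u-cx)/f,-(v-cy)/f,-np.ones_like(u,float)],-1)*D[...,None]
    W=(d-Tm[:3,3])@Tm[:3,:3]; np.save(n+"W.npy",W)
    sl=(slice(245,300),slice(140,265)) if n=="top" else (slice(145,275),slice(350,480))
    tb=W[300:340,180:200] if n=="top" else W[250:270,400:440]
    print(n,"valid",(D>0).mean(),"table z",np.median(tb[...,2]),tb[...,2].std())
    m=(abs(W[...,2]-108)<6)&(D>0)&(W[...,0]>200)&(W[...,1]<100)&(W[...,1]>-400)
    k=cv2.connectedComponents(m.astype(np.uint8))
    lab=k[1]; big=1+np.argmax([ (lab==i).sum() for i in range(1,k[0])]); P=W[lab==big][:,:2].astype(np.float32)
    print("plate",len(P),W[lab==big][:,2].mean(),cv2.minAreaRect(P),cv2.boxPoints(cv2.minAreaRect(P)))
    A=W[sl].reshape(-1,3); 
    t=A[(abs(A[:,2]-152)<8)]; print("cap",len(t),t.mean(0),cv2.minAreaRect(t[:,:2].astype(np.float32)) if len(t)>3 else 0)
```

```text
saddle top [529.5 168.8  64. ] scene [534.1 170.7  64. ]
coltop scene [503.7 218.9 154. ] top [498.3 217.6 154. ]
base rear-near corner [386.8 328.2   9. ] front-near [511.  129.9  23. ]
scene base: front near [573.3 172.7   0. ]  rear [451.3 366.7   9. ] front far [519.7 134.4   9. ]
handle tip top [394.8 376.8 147.7] [437.3 315.3  99.3]
handle tip sc [400.2 382.1 143.9] [435.3 324.3 100.8]
lug [ 607.  -105.9  108. ] [ 610.  -103.2  108. ]
top valid 0.9960188802083333 table z 0.81926939177667 115.07987723807902
plate 8290 107.62889784882762 ((634.9071044921875, -232.58140563964844), (281.3606262207031, 318.0755310058594), 12.157098770141602) [[ 463.9 -106.7]
 [ 530.9 -417.7]
 [ 805.9 -358.4]
 [ 738.9  -47.5]]
cap 335 [496.2 220.2 153.4] ((458.0489501953125, 282.11090087890625), (40.26472473144531, 192.96774291992188), 32.194637298583984)
scene valid 0.9960514322916667 table z -1.2589808851511992 67.02768649720822
plate 12753 106.5733700815406 ((636.7592163085938, -231.51620483398438), (284.63134765625, 317.660888671875), 12.146316528320312) [[ 464.2 -106.2]
 [ 531.  -416.7]
 [ 809.3 -356.8]
 [ 742.5  -46.3]]
cap 427 [482.1 252.6 151.1] ((452.3070983886719, 292.63433837890625), (41.18611145019531, 222.17185974121094), 34.14200973510742)
```

```bash
python3 -m jog '[[0,0,-0.125,0,0,-3,1],[0,0,-0.125,0,0,-3,1],[0,0,-0.125,0,0,-3,1],[0,0,-0.125,0,0,-1,1],[0,0,-0.125,0,0,0,1]]'; python3 -m jog '[[0,0,-0.125,0,0,0,1],[0,0,-0.125,0,0,0,1],[0,0,-0.125,0,0,0,1],[0,0,-0.125,0,0,0,1],[0,0,-0.125,0,0,0,1]]';python3 -m jog '[[0,0,-0.125,0,0,0,1],[0,0,-0.125,0,0,0,1],[0,0,-0.125,0,0,0,1],[0,0,-0.125,0,0,0,1],[0,0,-0.125,0,0,0,1]]'
cat >> h.py <<'E'
def goto(x,y,psi=None,z=None):
    from scipy.spatial.transform import Rotation as Ro
    s=robot.observe(); R=Ro.from_rotvec(s["ee_rot"]).as_matrix(); p=s["tcp_pos"]
    t=np.array([x,y,p[2] if z is None else z]); d=R.T@(t-p)/10
    print("t %.2f"%s["time"],"tcp",p.round(1),"psi %.2f tilt %.3f"%(np.degrees(np.arctan2(R[1,0],R[0,0])),np.degrees(np.arccos(-R[2,2]))),"shift cm",d.round(2),"len",np.linalg.norm(d).round(2),"F",s["ft_force"].round(1),"gap %.1f"%s["finger_gap"])
    if psi is not None: print("tool turn rotvec",(Ro.from_matrix(R.T)*Ro.from_euler('z',psi,degrees=True)*Ro.from_euler('x',180,degrees=True)).as_rotvec().round(3))
E
python3 -c "
from h import *
goto(501,218.2,32.4)"
```

```text
time: 0.52
tcp_pos: [138.8, -558.4, 353.3]
ee_rot: [2.95, -1.07, 0.003]
ft_force: [-0.5, 0.3, -0.6]
finger_gap: 85.0
time: 0.93
tcp_pos: [138.8, -557.9, 349.9]
ee_rot: [-3.139, 0.111, 0.0]
ft_force: [0.1, -0.2, -0.3]
finger_gap: 85.4
time: 1.35
tcp_pos: [138.8, -557.9, 349.9]
ee_rot: [-3.021, -0.859, -0.0]
ft_force: [-0.3, -1.2, -0.5]
finger_gap: 85.3
t 1.35 tcp [ 138.8 -557.9  349.9] psi 31.75 tilt 0.043 shift cm [ 7.165e+01 -4.693e+01  6.000e-02] len 85.65 F [-0.3 -1.2 -0.5] gap 85.3
tool turn rotvec [-0.001 -0.    -0.011]
```

```bash
R='[[0,0,0,2.8,-1.85,0,1]]'; python3 -m jog '[[0,0,-0.011,1.5,-1,0,1],[0,0,0,2.8,-1.84,0,1],[0,0,0,2.8,-1.84,0,1],[0,0,0,2.8,-1.84,0,1],[0,0,0,2.8,-1.84,0,1]]'; python3 -m jog '[[0,0,0,2.8,-1.84,0,1],[0,0,0,2.8,-1.84,0,1],[0,0,0,2.8,-1.84,0,1],[0,0,0,2.8,-1.84,0,1],[0,0,0,2.8,-1.84,0,1]]'; python3 -m jog '[[0,0,0,2.8,-1.84,0,1],[0,0,0,2.8,-1.84,0,1],[0,0,0,2.8,-1.84,0,1],[0,0,0,2.8,-1.84,0,1],[0,0,0,2.8,-1.84,0,1]]'; python3 -m jog '[[0,0,0,2.8,-1.84,0,1],[0,0,0,2.8,-1.84,0,1],[0,0,0,2.8,-1.84,0,1],[0,0,0,2.8,-1.84,0,1],[0,0,0,2.8,-1.84,0,1]]'; python3 -m jog '[[0,0,0,2.8,-1.84,0,1],[0,0,0,2.8,-1.84,0,1],[0,0,0,2,-1.3,0,1],[0,0,0,1,-0.6,0,1],[0,0,0,0,0,0,1]]'
python3 -c "
from h import *
goto(501,218.2,32.4)
p,d=eyes.capture('scene'); cv2.imwrite('pics/s1.png',p); crop(p,'pics/s1c.png',300,80,200,200,4)
W=np.load('topW.npy'); print(onz('top',318,190,31),onz('top',348,264,12))
def rig(P): 
    d=np.asarray(P)[:2]-[607,-105.5]; e=np.array([.2106,-.9776]); return d@e, d@[.9776,.2106]
c=lambda x,y,z:onz('top',285+(x+.5)/6-.5,130+(y+.5)/6-.5,z)
print('level corners',[np.round(rig(c(*q,31)),1) for q in [(65,395),(85,440),(320,295),(343,345)]])
print('shims',[np.round(rig(onz('top',*q,12)),1) for q in [(335,256),(361,254),(336,272),(362,270)]])
"
```

```text
time: 1.77
tcp_pos: [202.6, -418.3, 349.8]
ee_rot: [-3.019, -0.866, -0.0]
ft_force: [1.6, 0.1, 0.4]
finger_gap: 85.3
time: 2.18
tcp_pos: [272.3, -266.0, 350.1]
ee_rot: [-3.02, -0.866, -0.0]
ft_force: [0.9, 0.0, 0.2]
finger_gap: 85.6
time: 2.6
tcp_pos: [342.2, -113.7, 350.3]
ee_rot: [3.02, 0.866, 0.0]
ft_force: [1.1, -0.4, 0.7]
finger_gap: 85.5
time: 3.02
tcp_pos: [412.2, 38.8, 350.3]
ee_rot: [-3.02, -0.867, -0.0]
ft_force: [0.3, -0.8, -0.3]
finger_gap: 85.4
time: 3.43
tcp_pos: [455.8, 131.4, 349.6]
ee_rot: [-3.018, -0.87, 0.002]
ft_force: [-0.2, -0.5, 1.1]
finger_gap: 85.4
t 3.43 tcp [455.8 131.4 349.6] psi 32.16 tilt 0.083 shift cm [ 8.45 -4.94 -0.01] len 9.79 F [-0.2 -0.5  1.1] gap 85.4
tool turn rotvec [-0.001  0.001 -0.004]
[690.11478101 -13.97663251  31.        ] [499.65804204 -84.72977278  12.        ]
level corners [array([-131.5,  100.3]), array([-127.8,   79.1]), array([-15.1, 117.4]), array([-10.9,  93.6])]
shims [array([-69.9, -72.9]), array([ -4.4, -83.6]), array([ -77.5, -113.1]), array([ -12.3, -123.8])]
```

View pics/s1c.png

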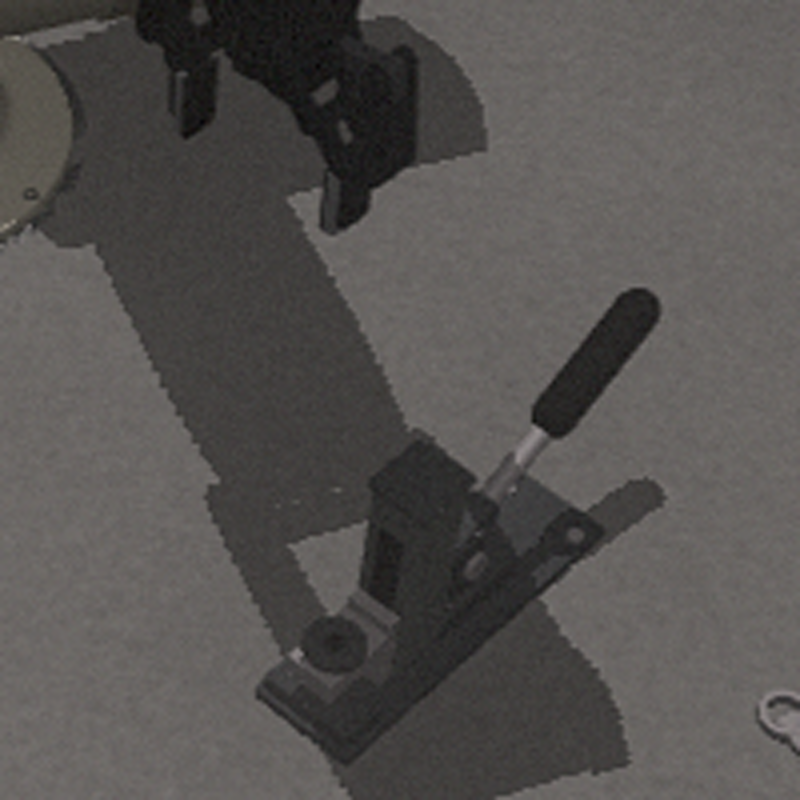

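```bash
python3 -m jog '[[0,0,0,2.1,-1.23,1,1],[0,0,0,2.1,-1.23,2,1],[0,0,0,2.1,-1.23,3,1],[0,0,0,2.1,-1.24,3,1],[0,0,0,0,0,2,1]]'; python3 -m jog '[[0,0,0,0,0,1,1],[0,0,0,0,0,0,1]]'
python3 -c "
from h import *
goto(501,218.2,32.4,132)
p,d=eyes.capture('scene');  crop(p,'pics/s2c.png',320,80,160,160,5)
p,d=eyes.capture('top');  crop(p,'pics/t2c.png',140,200,160,120,5)
"
```

```text
time: 3.9
tcp_pos: [500.7, 217.1, 237.4]
ee_rot: [-3.019, -0.867, 0.003]
ft_force: [-0.0, 1.0, -0.3]
finger_gap: 85.3
time: 4.07
tcp_pos: [499.6, 214.8, 228.6]
ee_rot: [3.02, 0.865, -0.005]
ft_force: [-0.4, 0.5, 0.6]
finger_gap: 85.3
t 4.07 tcp [499.6 214.8 228.6] psi 31.98 tilt 0.186 shift cm [ 0.33 -0.21  9.66] len 9.67 F [-0.4  0.5  0.6] gap 85.3
tool turn rotvec [-0.001  0.003 -0.007]
```

View pics/s2c.png

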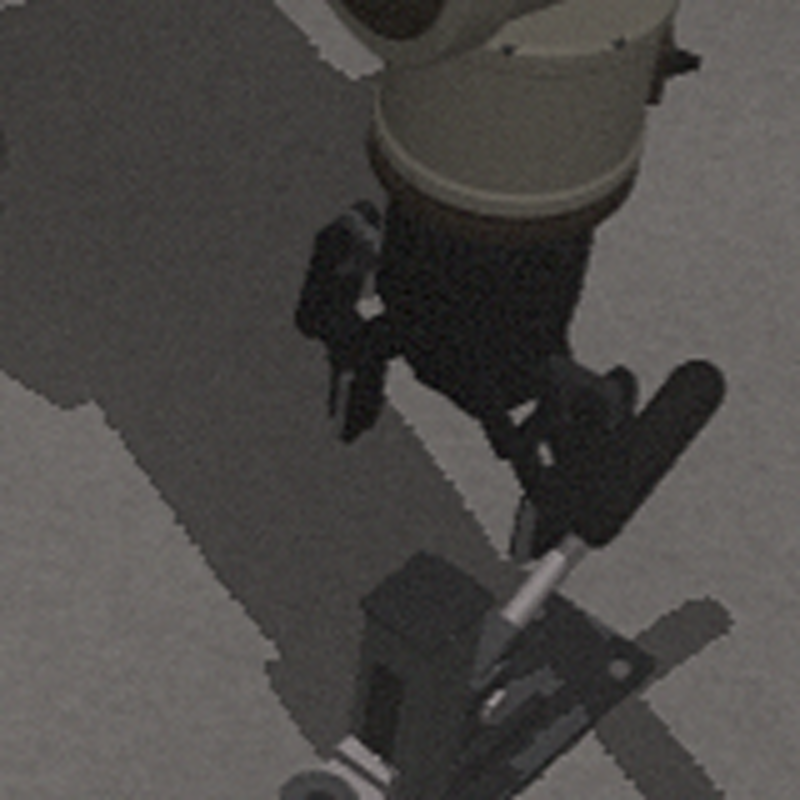

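View pics/t2c.png

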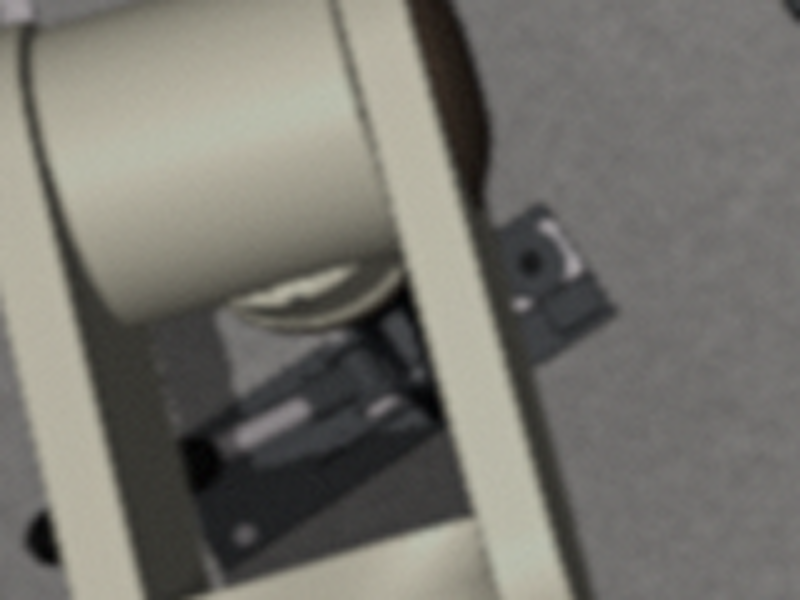

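```bash
python3 -m jog '[[0,0,-0.006,0.2,-0.2,2,1],[0,0,0,0,0,2.5,1],[0,0,0,0,0,2.5,1],[0,0,0,0,0,1.6,1],[0,0,0,0,0,0.8,1]]'; python3 -m jog '[[0,0,0,0,0,0.2,1],[0,0,0,0,0,0,1]]'
python3 -c "
from h import *
goto(501,218.2,32.4,132)
p,d=eyes.capture('scene');  crop(p,'pics/s3c.png',320,80,160,160,5)
"
```

```text
time: 4.58
tcp_pos: [501.0, 218.1, 136.2]
ee_rot: [3.017, 0.874, 0.0]
ft_force: [-0.1, -1.2, -1.1]
finger_gap: 85.5
time: 4.75
tcp_pos: [501.6, 218.6, 135.6]
ee_rot: [-3.017, -0.875, -0.002]
ft_force: [-0.1, 0.1, 0.7]
finger_gap: 85.3
t 4.75 tcp [501.6 218.6 135.6] psi 32.34 tilt 0.085 shift cm [-0.07  0.01  0.36] len 0.37 F [-0.1  0.1  0.7] gap 85.3
tool turn rotvec [ 0.    -0.001 -0.001]
```

View pics/s3c.png

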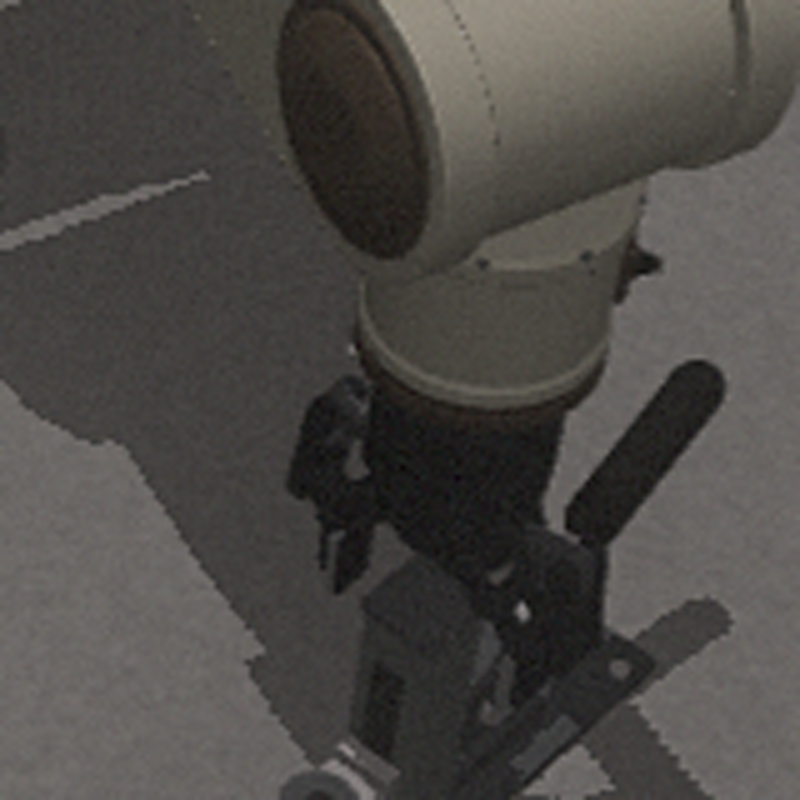

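```bash
python3 -m jog '[[0,0,0,0,0,0.4,1],[0,0,0,0,0,0,0],[0,0,0,0,0,0,-0.3],[0,0,0,0,0,0,-1],[0,0,0,0,0,0,-1]]'; python3 -m jog '[[0,0,0,0,0,0,-1],[0,0,0,0,0,0,-1],[0,0,0,0,0,0,-1],[0,0,0,0,0,0,-1]]'
python3 -c "
from h import *
goto(501,218.2,32.4,132)
p,d=eyes.capture('scene');  crop(p,'pics/s4c.png',320,80,160,160,5)
"
```

```text
time: 5.22
tcp_pos: [501.0, 218.9, 130.6]
ee_rot: [-3.017, -0.876, -0.0]
ft_force: [-3.3, -1.9, 3.0]
finger_gap: 38.8
time: 5.55
tcp_pos: [500.7, 218.7, 130.6]
ee_rot: [3.017, 0.876, -0.001]
ft_force: [-5.1, -3.8, 5.3]
finger_gap: 35.6
t 5.55 tcp [500.7 218.7 130.6] psi 32.37 tilt 0.054 shift cm [ 0.    0.06 -0.14] len 0.15 F [-5.1 -3.8  5.3] gap 35.6
tool turn rotvec [-0.     0.001 -0.001]
```

View pics/s4c.png

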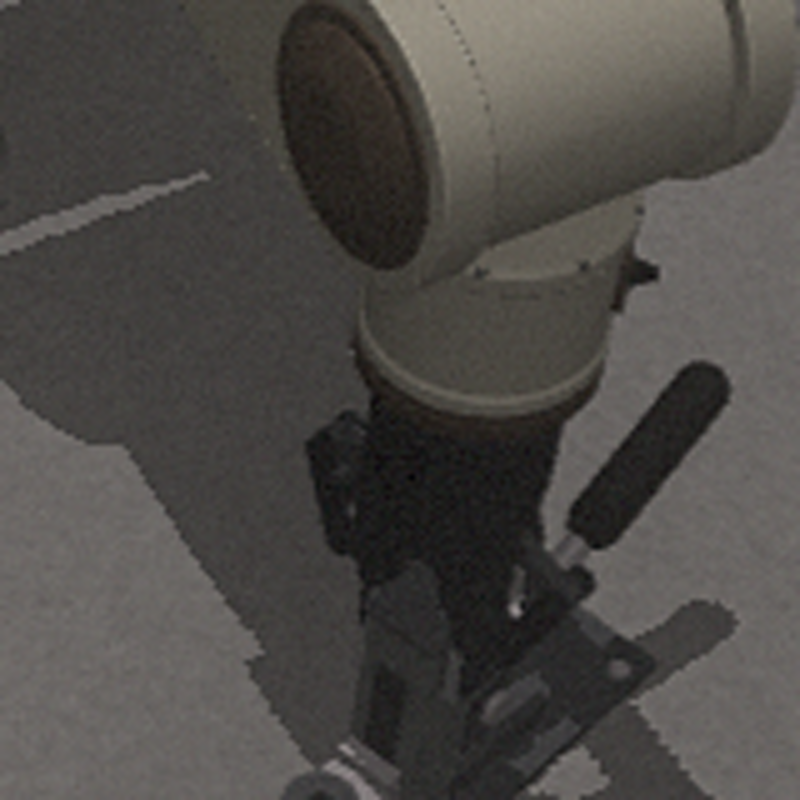

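```bash
python3 -m jog '[[0,0,0,0,0,-0.5,-1],[0,0,0,0,0,-1,-1],[0,0,0,0,0,-1.2,-1],[0,0,0,0,0,-1.2,-1],[0,0,0,0,0,-0.8,-1]]'; python3 -m jog '[[0,0,0.04,0,0,0,-1],[0,0,0.07,0,0,0,-1],[0,0,0.08,0,0,0,-1],[0,0,0.08,0,0,0,-1],[0,0,0.06,0,0,0,-1]]'; python3 -m jog '[[0,0,0.023,0,0,0,-1],[0,0,0,0,0,0,-1],[0,0,0,0,0,0,-1]]'
python3 -c "
from h import *
goto(580,26,12.15)
p,d=eyes.capture('scene');  crop(p,'pics/s5c.png',280,40,200,200,4)
"
```

```text
time: 6.02
tcp_pos: [501.4, 219.1, 179.5]
ee_rot: [-3.017, -0.876, -0.003]
ft_force: [-0.3, 0.1, -10.1]
finger_gap: 35.1
time: 6.43
tcp_pos: [501.1, 219.0, 178.1]
ee_rot: [-3.121, -0.361, -0.001]
ft_force: [0.1, 0.8, -9.3]
finger_gap: 35.3
time: 6.68
tcp_pos: [501.1, 218.9, 177.7]
ee_rot: [-3.123, -0.335, -0.001]
ft_force: [0.3, -0.0, -10.0]
finger_gap: 35.6
t 6.68 tcp [501.1 218.9 177.7] psi 12.26 tilt 0.026 shift cm [ 3.62 20.53 -0.  ] len 20.85 F [  0.3  -0.  -10. ] gap 35.6
tool turn rotvec [-0.    -0.     0.002]
```

View pics/s5c.png

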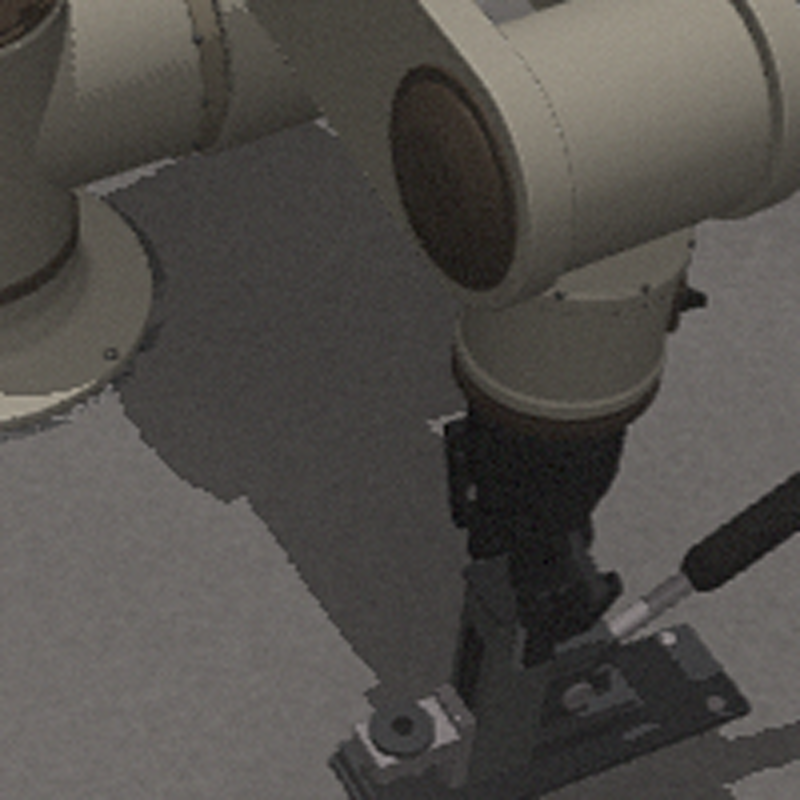

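```bash
python3 -m jog '[[0,0,0.002,0.2,1.2,0,-1],[0,0,0,0.4,2.3,0,-1],[0,0,0,0.4,2.3,0,-1],[0,0,0,0.4,2.3,0,-1],[0,0,0,0.4,2.3,0,-1]]'; python3 -m jog '[[0,0,0,0.4,2.3,0,-1],[0,0,0,0.4,2.3,0,-1],[0,0,0,0.4,2.3,0,-1],[0,0,0,0.4,2,0,-1],[0,0,0,0.2,1.2,0,-1]]';python3 -m jog '[[0,0,0,0,0,0,-1],[0,0,0,0,0,0,-1]]'
python3 -c "
from h import *
goto(580,26,12.15)
p,d=eyes.capture('scene');  crop(p,'pics/s6c.png',220,120,200,200,4)
p,d=eyes.capture('top');  crop(p,'pics/t6c.png',220,150,200,150,4)
"
```

```text
time: 7.15
tcp_pos: [540.6, 119.7, 177.5]
ee_rot: [3.124, 0.332, 0.0]
ft_force: [0.3, -0.1, -9.8]
finger_gap: 35.0
time: 7.57
tcp_pos: [579.6, 23.7, 177.3]
ee_rot: [3.124, 0.329, 0.0]
ft_force: [0.6, 1.7, -9.8]
finger_gap: 35.2
time: 7.73
tcp_pos: [579.0, 25.4, 177.2]
ee_rot: [-3.124, -0.329, 0.001]
ft_force: [0.5, 0.2, -9.5]
finger_gap: 35.2
t 7.73 tcp [579.   25.4 177.2] psi 12.01 tilt 0.033 shift cm [ 0.11 -0.04 -0.  ] len 0.11 F [ 0.5  0.2 -9.5] gap 35.2
tool turn rotvec [-0.     0.    -0.003]
```

View pics/s6c.png

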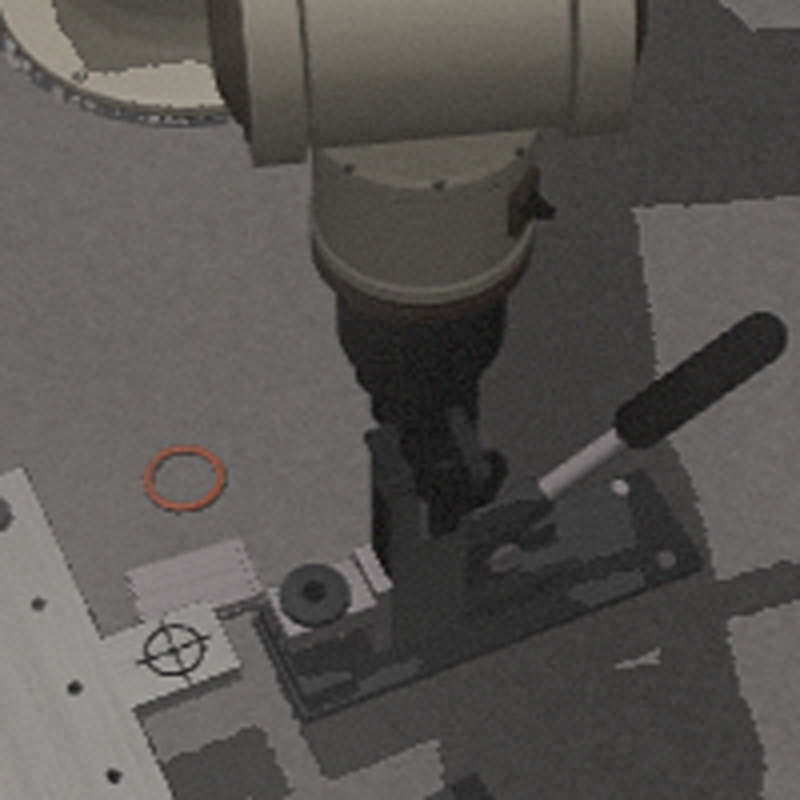

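View pics/t6c.png

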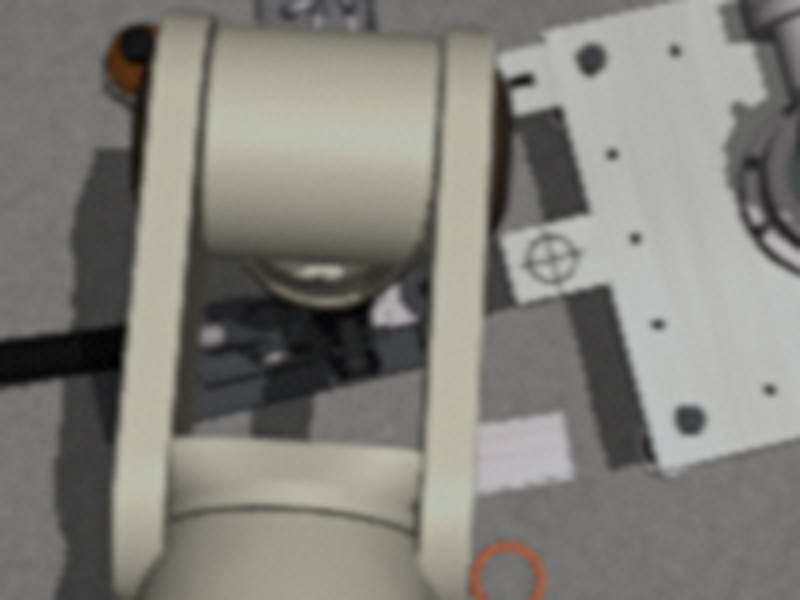

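Run:
```python
from h import *
f=lambda x,y,z:onz("scene",220+(x+.5)/4-.5,120+(y+.5)/4-.5,z)
s=f(314,592,110.6); l=f(174,649,108); d=(l-s)[:2]; e=np.array([.2106,-.9776]); print(s,l,"rig x",d@e,"y",d@[.9776,.2106])
# base edge direction near side
a=f(310,722,46); b=f(706,570,55); print(np.degrees(np.arctan2(*(a-b)[1::-1])))
a=f(314,592,110.6); goto(580,26,12.15)
```

```text
[593.29583647 -29.1170431  110.6       ] [ 609.56171026 -103.0799564   108.        ] rig x 75.73173706901223 y 0.32492867656911456
-79.83450006127451
t 7.83 tcp [578.8  26.4 177.3] psi 12.07 tilt 0.030 shift cm [ 0.11  0.07 -0.  ] len 0.13 F [-0.1 -0.5 -9.6] gap 35.4
tool turn rotvec [-0.     0.    -0.001]
```

```bash
python3 -m jog '[[0,0,0,0,0,0.7,-1],[0,0,0,0,0,1.2,-1],[0,0,0,0,0,1.2,-1],[0,0,0,0,0,0.8,-1],[0,0,0,0,0,0.4,-1]]';python3 -m jog '[[0,0,0,0,0,0,-1],[0,0,0,0,0,0,-1]]'
python3 -c "
from h import *
goto(580,26,12.15)
p,d=eyes.capture('scene');  crop(p,'pics/s7c.png',220,160,200,150,4)
"
```

```text
time: 8.25
tcp_pos: [578.1, 26.2, 132.0]
ee_rot: [-3.124, -0.33, 0.004]
ft_force: [0.2, -0.6, -9.5]
finger_gap: 35.2
time: 8.42
tcp_pos: [579.0, 26.0, 134.2]
ee_rot: [-3.124, -0.329, 0.0]
ft_force: [1.1, -0.1, -10.2]
finger_gap: 35.6
t 8.42 tcp [579.   26.  134.2] psi 12.04 tilt 0.020 shift cm [ 0.1   0.02 -0.  ] len 0.1 F [  1.1  -0.1 -10.2] gap 35.6
tool turn rotvec [-0.     0.    -0.002]
```

View pics/s7c.png

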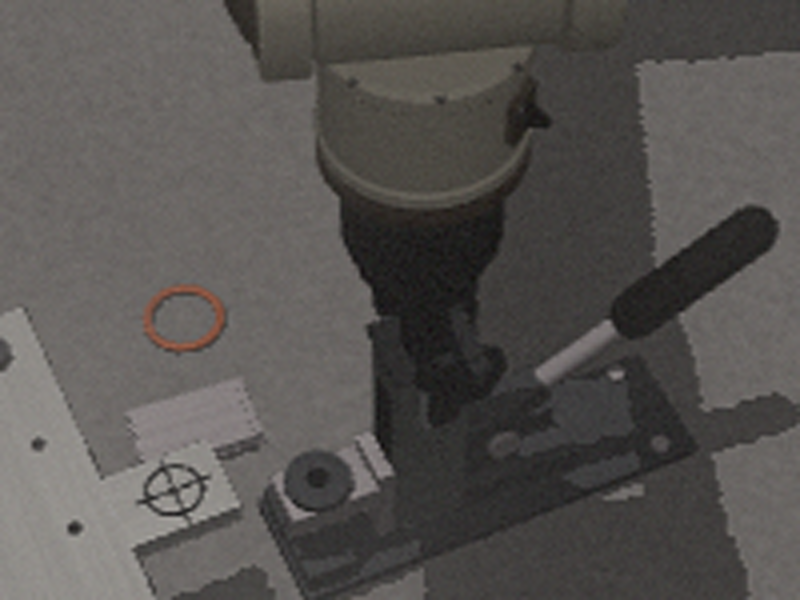

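Run:
```python
from h import *
f=lambda x,y,z:onz("scene",220+(x+.5)/4-.5,160+(y+.5)/4-.5,z)
s=f(319,480,67.6); l=f(174.5,489.5,108); d=(l-s)[:2]; e=np.array([.2106,-.9776]); print(s,l,"rig x",d@e,"y",d@[.9776,.2106])
a=f(305,600,3.6); b=f(694,452,3.6); print(np.degrees(np.arctan2(*(a-b)[1::-1])), np.linalg.norm(a-b))
a=f(612,374,12.6); b=f(658,443,12.6); print(np.degrees(np.arctan2(*(b-a)[1::-1])))
```

```text
[594.6950256  -28.08978562  67.6       ] [ 609.90434605 -102.88638511  108.        ] rig x 76.32423855337119 y -0.8835321819763565
-78.9966162984857 232.770204390167
13.601985719774918
```

```bash
python3 -m jog '[[0,0,0,0,0.8,0,-1],[0,0,0,0,1.3,0,-1],[0,0,0,0,1.3,0,-1],[0,0,0,0,1.3,0,-1],[0,0,0,0,1.3,0,-1]]';python3 -m jog '[[0,0,0,0,1,0,-1],[0,0,0,0,0.6,0,-1],[0,0,0,0,0,0,-1],[0,0,0,0,0,0,-1]]'
python3 -c "
from h import *
goto(596,-48,12.15)
p,d=eyes.capture('scene');  crop(p,'pics/s8c.png',220,190,130,95,6)
p,d=eyes.capture('top');  crop(p,'pics/t8c.png',300,150,130,95,6)
"
```

```text
time: 8.88
tcp_pos: [591.8, -34.7, 134.4]
ee_rot: [3.124, 0.328, 0.0]
ft_force: [0.1, -0.4, -9.7]
finger_gap: 35.5
time: 9.22
tcp_pos: [594.8, -48.6, 134.2]
ee_rot: [-3.124, -0.328, 0.0]
ft_force: [0.1, 0.7, -8.4]
finger_gap: 35.5
t 9.22 tcp [594.8 -48.6 134.2] psi 11.99 tilt 0.030 shift cm [ 0.13 -0.03 -0.  ] len 0.13 F [ 0.1  0.7 -8.4] gap 35.5
tool turn rotvec [-0.     0.    -0.003]
```

View pics/s8c.png

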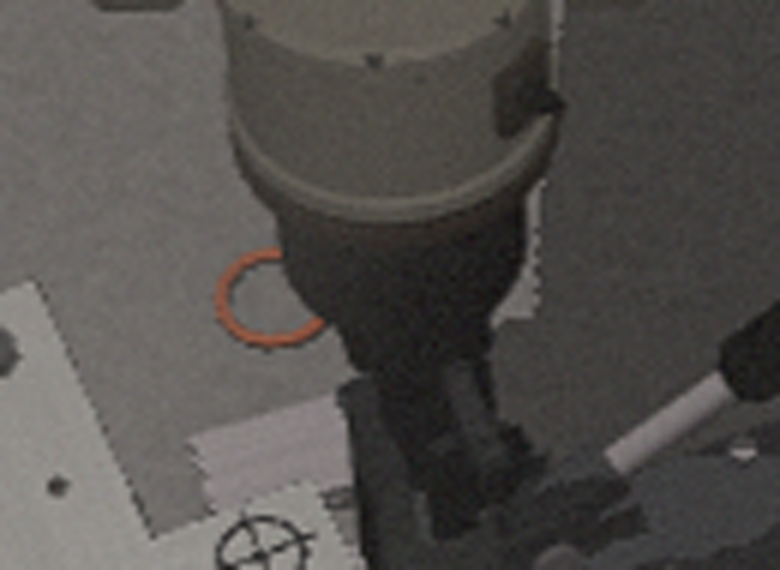

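View pics/t8c.png

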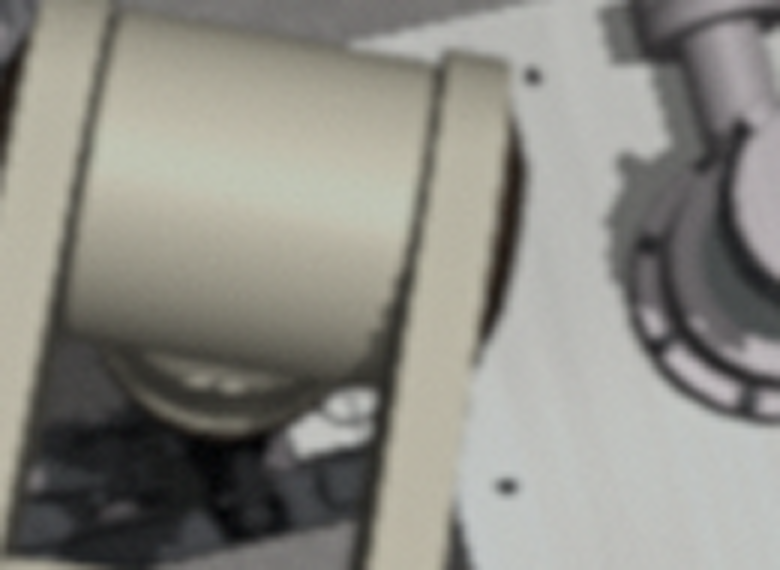

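```bash
python3 -m jog '[[0,0,0,0,0,0.2,-1],[0,0,0,0,0,0.15,-1],[0,0,0,0,0,0.05,-1],[0,0,0,0,0,0,-1]]'; python3 -c "
from h import *
goto(596,-48,12.15)"
python3 -m jog '[[0,0,0,0,0,0,-0.3],[0,0,0,0,0,0,0.2],[0,0,0,0,0,0,0.6],[0,0,0,0,0,0,1],[0,0,0,0,0,0,1]]'
python3 -m jog '[[0,0,0,0,0,0,1],[0,0,0,0,0,-1.5,1],[0,0,0,0,0,-3,1],[0,0,0,0,0,-3,1],[0,0,0,0,0,-3,1]]'
python3 -m jog '[[0,0,0,0,-1,-3,1],[0,0,0,0,-3,0,0],[0,0,0,0,-4,0,-1],[0,0,0,0,-4,0,-1],[0,0,0,0,-4,0,-1]]'
python3 -c "
from h import *
goto(562,111,12.15)
p,d=eyes.capture('scene');  crop(p,'pics/s9c.png',220,190,200,150,4)
p,d=eyes.capture('top');  crop(p,'pics/t9c.png',220,150,200,150,4)
"
```

```text
time: 9.65
tcp_pos: [594.8, -47.9, 130.6]
ee_rot: [-3.124, -0.33, -0.0]
ft_force: [-1.9, 2.0, -2.6]
finger_gap: 35.3
t 9.65 tcp [594.8 -47.9 130.6] psi 12.06 tilt 0.025 shift cm [0.12 0.03 0.  ] len 0.12 F [-1.9  2.  -2.6] gap 35.3
tool turn rotvec [-0.    -0.    -0.002]
time: 10.07
tcp_pos: [595.0, -48.5, 130.6]
ee_rot: [3.124, 0.329, 0.001]
ft_force: [0.5, -0.2, -0.4]
finger_gap: 81.1
time: 10.48
tcp_pos: [594.6, -48.4, 236.6]
ee_rot: [-3.124, -0.329, 0.0]
ft_force: [0.7, 0.1, -0.0]
finger_gap: 85.0
time: 10.9
tcp_pos: [560.9, 109.4, 265.6]
ee_rot: [-3.124, -0.328, -0.001]
ft_force: [1.0, -0.6, 0.6]
finger_gap: 38.9
t 10.90 tcp [560.9 109.4 265.6] psi 11.98 tilt 0.037 shift cm [ 0.14 -0.13  0.  ] len 0.2 F [ 1.  -0.6  0.6] gap 38.9
tool turn rotvec [ 0.    -0.001 -0.003]
```

View pics/s9c.png

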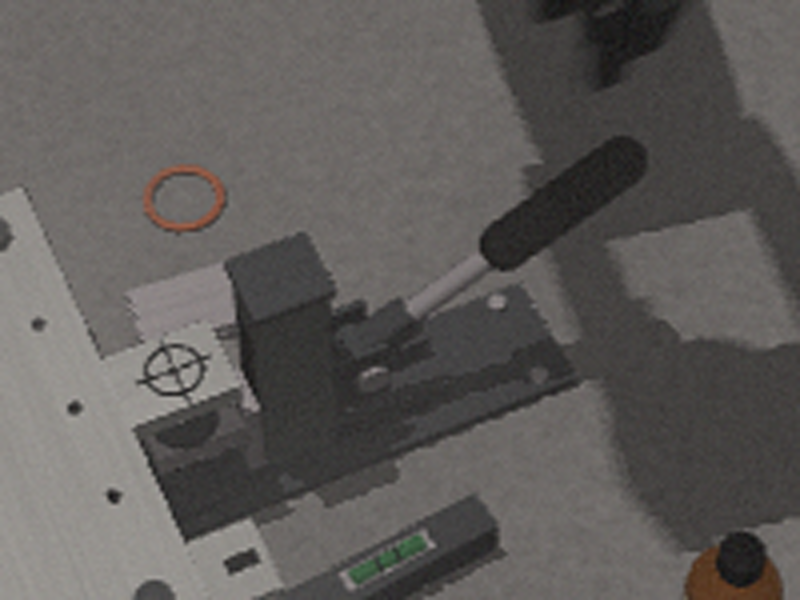

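View pics/t9c.png

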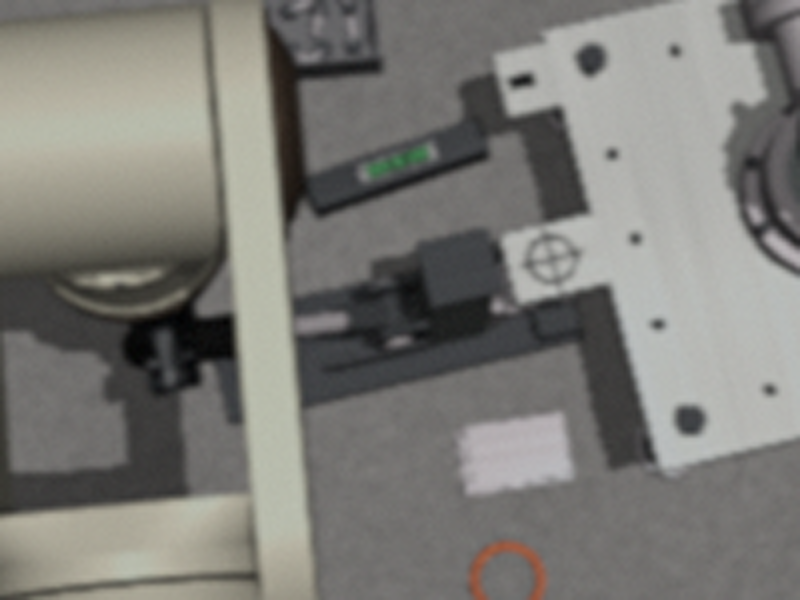

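Run:
```python
from h import *
g={"scene":lambda x,y,z:onz("scene",220+(x+.5)/4-.5,190+(y+.5)/4-.5,z),"top":lambda x,y,z:onz("top",220+(x+.5)/4-.5,150+(y+.5)/4-.5,z)}
e=np.array([.2106,-.9776]); n=np.array([.9776,.2106])
for k,caps,lug in [("scene",[(228,262),(306,235),(336,287),(252,320)],(174.5,369.5)),("top",[(420,240),(492,228),(503,288),(430,306)],(551,258.5))]:
    L=g[k](*lug,108)[:2]
    for q in caps: d=g[k](*q,154)[:2]-L; print(k,(d@e).round(1),(d@n).round(1))
    d=np.mean([g[k](*q,154)[:2] for q in caps],0)-L; print(k,"col rel",d@e,d@n)
    img=cv2.imread(f"pics/{k[0]}9c.png"); ox,oy=(220,190) if k=="scene" else (220,150)
    def dr(P,c):
        pts=[((u-ox+.5)*4-.5,(v-oy+.5)*4-.5) for u,v in [proj(k,p) for p in P]]
        cv2.polylines(img,[np.int32(np.round(pts))],True,c,1)
    W=lambda x,y,z:np.r_[L+x*e+y*n,z]
    dr([W(18*np.cos(a),18*np.sin(a),64) for a in np.linspace(0,6.28,60)],(0,0,255))
    dr([W(-58+a*22,b*20,154) for a,b in[(-1,-1),(1,-1),(1,1),(-1,1)]],(0,255,255))
    dr([W(-58+a,b*35,9) for a,b in[(-155,-1),(80,-1),(80,1),(-155,1)]],(0,255,0))
    cv2.imwrite(f"pics/{k[0]}9d.png",img)
```

```text
scene -38.9 -18.1
scene -79.8 -17.0
scene -80.7 17.5
scene -36.5 18.1
scene col rel -58.996980029555694 0.13957712757946766
top -77.4 19.7
top -34.9 16.7
top -37.5 -19.4
top -81.2 -19.7
top col rel -57.753595283413254 -0.6437227080521926
```

View pics/s9d.png

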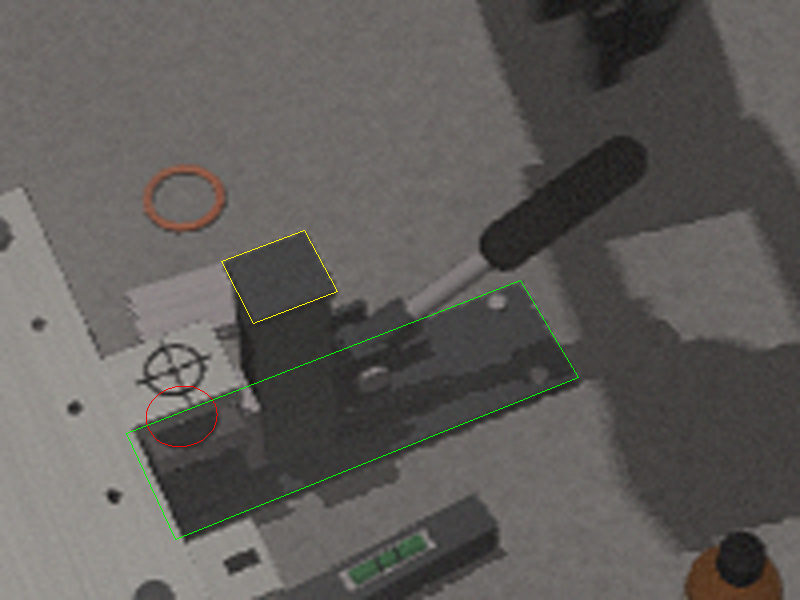

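View pics/t9d.png

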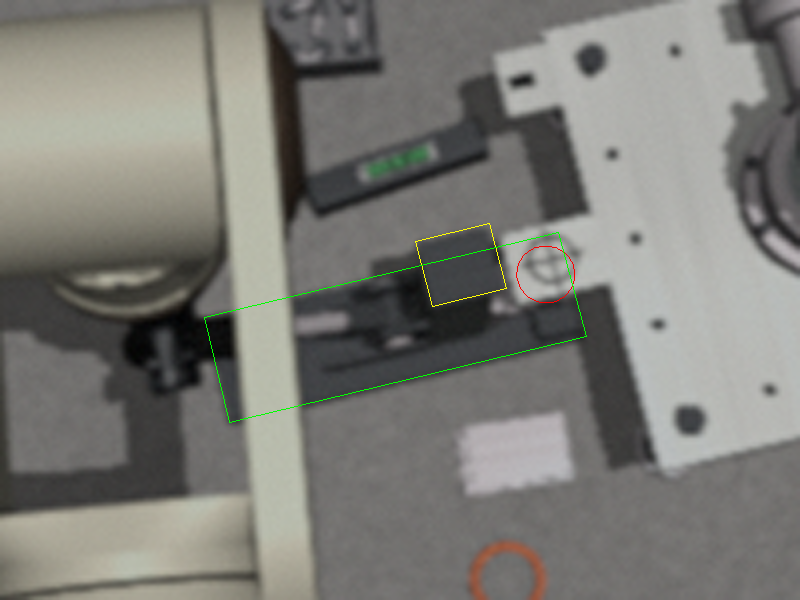

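```bash
python3 -m jog '[[0,0,0,0.1,0,1.5,-1],[0,0,0,0,0,2.5,-1],[0,0,0,0,0,2.5,-1],[0,0,0,0,0,1.5,-1],[0,0,0,0,0,1,-1]]'; python3 -m jog '[[0,0,0,0,0,0,-1],[0,0,0,0,0,0,-1]]'
python3 -c "
from h import *
goto(561.8,108.3,12.15)
p,d=eyes.capture('scene');  crop(p,'pics/s10c.png',270,130,200,150,4)
"
```

```text
time: 11.42
tcp_pos: [562.0, 107.9, 173.4]
ee_rot: [-3.124, -0.329, 0.003]
ft_force: [-0.8, 0.1, -0.1]
finger_gap: -0.1
time: 11.58
tcp_pos: [562.7, 108.1, 175.8]
ee_rot: [-3.124, -0.329, -0.0]
ft_force: [0.7, 1.3, 0.4]
finger_gap: -0.1
t 11.58 tcp [562.7 108.1 175.8] psi 12.02 tilt 0.008 shift cm [-0.08 -0.04 -0.  ] len 0.09 F [0.7 1.3 0.4] gap -0.1
tool turn rotvec [-0.    -0.    -0.002]
```

View pics/s10c.png

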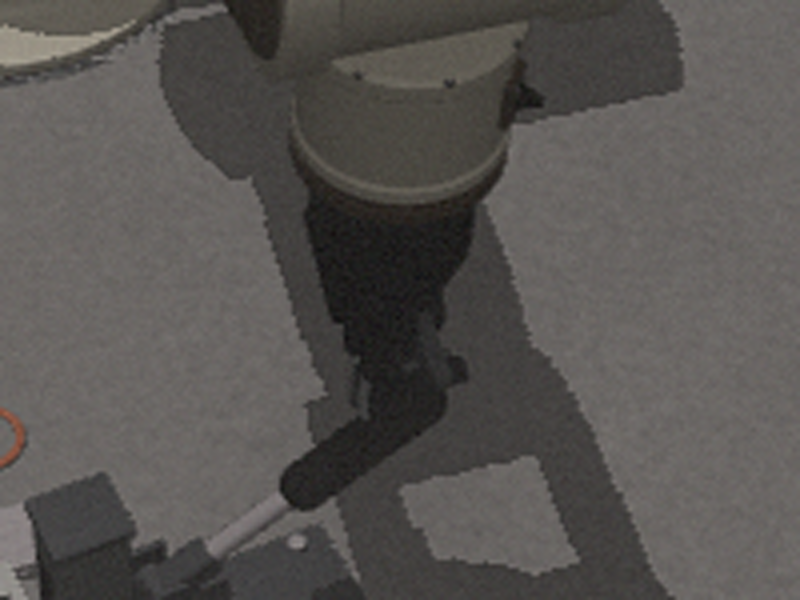

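```bash
python3 -m jog '[[0,0,0,-0.08,0,0.5,-1],[0,0,0,0,-0.1,0.4,-1],[0,0,0,0,-0.4,0.7,-1],[0,0,0,0,-0.42,0.75,-1],[0,0,0,0,-0.38,0.8,-1]]'; python3 -m jog '[[0,0,0,0,-0.34,0.8,-1],[0,0,0,0,-0.28,0.8,-1],[0,0,0,0,-0.22,0.8,-1],[0,0,0,0,-0.16,0.8,-1],[0,0,0,0,-0.1,0.7,-1]]';  python3 -m jog '[[0,0,0,0,-0.05,0.7,-1],[0,0,0,0,0,0.4,-1],[0,0,0,0,0,0,-1]]'
python3 -c "
from h import *
goto(561.8,108.3,12.15,89)"
```

```text
time: 12.05
tcp_pos: [559.3, 121.2, 144.0]
ee_rot: [3.124, 0.329, 0.003]
ft_force: [0.0, -2.3, 8.7]
finger_gap: -0.0
time: 12.47
tcp_pos: [556.8, 132.8, 104.8]
ee_rot: [-3.123, -0.33, -0.002]
ft_force: [-1.3, 6.0, 10.5]
finger_gap: 0.1
time: 12.72
tcp_pos: [556.6, 133.4, 93.5]
ee_rot: [-3.123, -0.33, -0.001]
ft_force: [-0.7, 5.9, 9.7]
finger_gap: 0.1
t 12.72 tcp [556.6 133.4  93.5] psi 12.05 tilt 0.108 shift cm [-0.01  2.56  0.44] len 2.6 F [-0.7  5.9  9.7] gap 0.1
tool turn rotvec [-0.002 -0.001 -0.002]
```

```bash
python3 -m jog '[[0,0,0,0,-0.1,0.3,-1],[0,0,0,0,0,0.2,-1],[0,0,0,0,0,0,-1]]'
python3 -c "
from h import *
goto(561.8,108.3,12.15,89)"
```

```text
time: 12.97
tcp_pos: [556.6, 133.9, 89.0]
ee_rot: [-3.124, -0.33, -0.002]
ft_force: [-1.5, 3.4, 11.4]
finger_gap: 0.0
t 12.97 tcp [556.6 133.9  89. ] psi 12.05 tilt 0.084 shift cm [-0.02  2.61 -0.  ] len 2.61 F [-1.5  3.4 11.4] gap 0.0
tool turn rotvec [-0.001 -0.001 -0.002]
```

```bash
python3 -m jog '[[0,0,0,0,0,0.2,-1],[0,0,0,0,0,0,-1]]'
python3 -c "
from h import *
goto(561.8,108.3,12.15,89)
p,d=eyes.capture('scene');  crop(p,'pics/s11c.png',220,150,200,150,4)
p,d=eyes.capture('top');  crop(p,'pics/t11c.png',220,150,200,150,4)
"
```

```text
time: 13.13
tcp_pos: [556.7, 134.0, 87.9]
ee_rot: [-3.123, -0.33, -0.003]
ft_force: [-5.6, 2.2, 22.6]
finger_gap: -0.0
t 13.13 tcp [556.7 134.   87.9] psi 12.05 tilt 0.122 shift cm [-0.04  2.61 -0.11] len 2.62 F [-5.6  2.2 22.6] gap -0.0
tool turn rotvec [-0.001 -0.002 -0.002]
```

View pics/s11c.png

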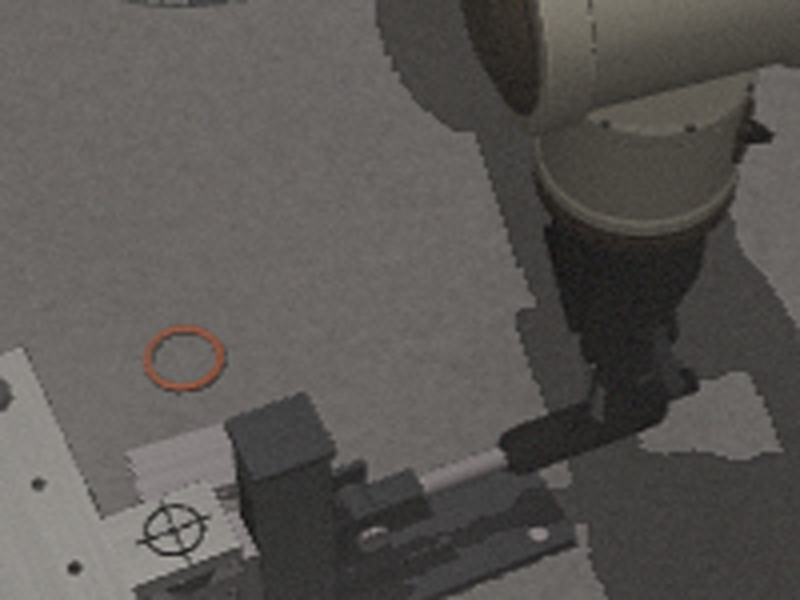

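View pics/t11c.png

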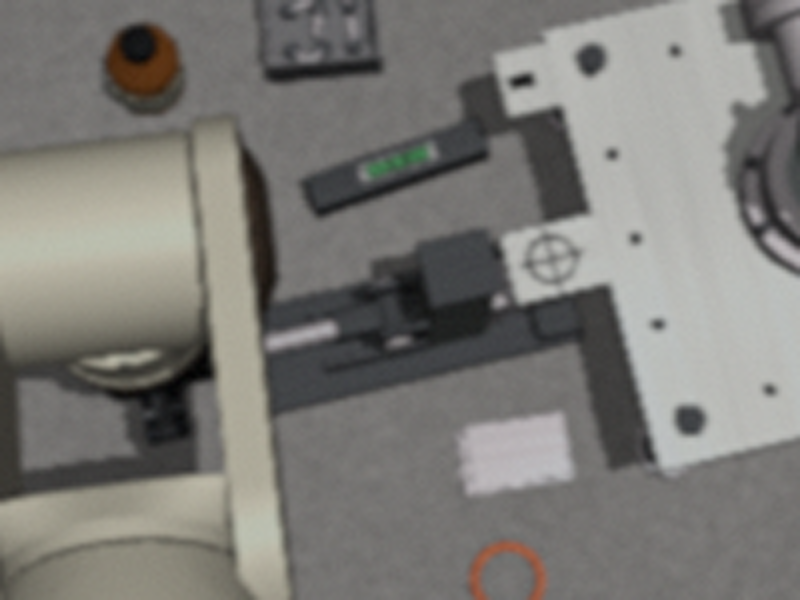

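```bash
python3 -m jog '[[0,0,0,0,0.05,-0.9,-1],[0,0,0,0,0.15,-1,-1],[0,0,0,0,0.25,-1,-1],[0,0,0,0,0.3,-1,-1],[0,0,0,0,0.35,-1,-1]]'; python3 -m jog '[[0,0,0,0,0.4,-1,-1],[0,0,0,0,0.4,-1,-1],[0,0,0,0,0.45,-1,-1],[0,0,0,0,0.25,-0.9,-1],[0,0,0,0,0,0,-1]]';python3 -m jog '[[0,0,0,0,0,0,-1],[0,0,0,0,0,0,-1]]'
python3 -c "
from h import *
goto(561.8,108.3,12.15)
p,d=eyes.capture('scene');  crop(p,'pics/s12c.png',220,150,200,150,4)
"
```

```text
time: 13.65
tcp_pos: [558.6, 122.1, 136.8]
ee_rot: [-3.124, -0.329, -0.0]
ft_force: [-0.3, -0.7, 2.4]
finger_gap: 0.3
time: 14.07
tcp_pos: [562.5, 107.1, 176.9]
ee_rot: [3.124, 0.328, 0.004]
ft_force: [0.1, -0.8, 0.2]
finger_gap: 0.3
time: 14.23
tcp_pos: [561.5, 107.7, 174.3]
ee_rot: [-3.124, -0.329, 0.001]
ft_force: [0.2, -1.1, -0.5]
finger_gap: -0.1
t 14.23 tcp [561.5 107.7 174.3] psi 12.03 tilt 0.043 shift cm [ 0.04 -0.05 -0.  ] len 0.06 F [ 0.2 -1.1 -0.5] gap -0.1
tool turn rotvec [-0.     0.001 -0.002]
```

View pics/s12c.png

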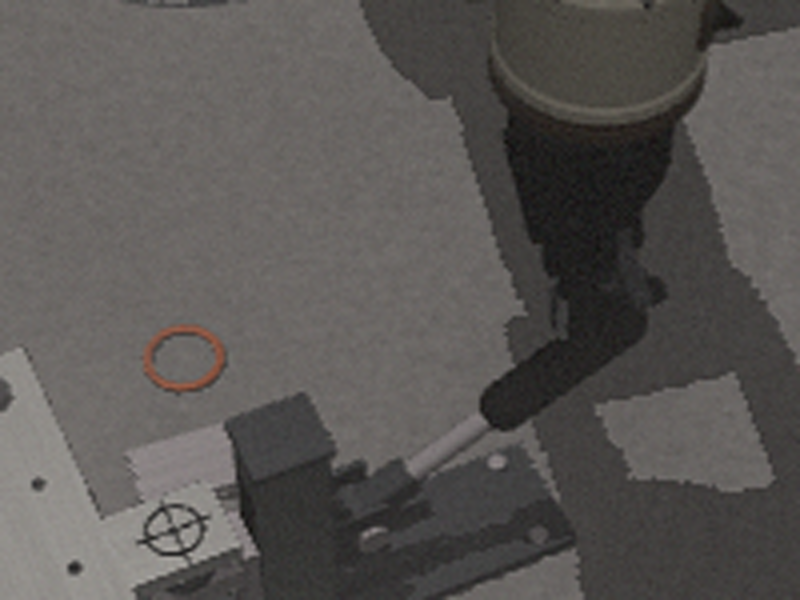

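```bash
python3 -m jog '[[0,0,0,0,-0.05,0.5,-1],[0,0,0,0,-0.2,0.6,-1],[0,0,0,0,-0.42,0.75,-1],[0,0,0,0,-0.44,0.8,-1],[0,0,0,0,-0.4,0.8,-1]]'; python3 -m jog '[[0,0,0,0,-0.36,0.8,-1],[0,0,0,0,-0.3,0.8,-1],[0,0,0,0,-0.24,0.8,-1],[0,0,0,0,-0.17,0.8,-1],[0,0,0,0,-0.1,0.8,-1]]';  python3 -m jog '[[0,0,0,0,-0.05,0.7,-1],[0,0,0,0,0,0.5,-1],[0,0,0,0,0,0.2,-1],[0,0,0,0,0,0,-1]]'
python3 -c "
from h import *
goto(561.8,108.3,12.15,89)
p,d=eyes.capture('scene');  crop(p,'pics/s13c.png',220,150,200,150,4)
"
```

```text
time: 14.7
tcp_pos: [558.5, 122.6, 139.4]
ee_rot: [3.124, 0.329, 0.0]
ft_force: [1.3, -6.2, 7.5]
finger_gap: -0.1
time: 15.12
tcp_pos: [556.3, 133.9, 99.9]
ee_rot: [3.123, 0.33, 0.001]
ft_force: [0.6, -5.6, 13.0]
finger_gap: 0.2
time: 15.45
tcp_pos: [556.3, 134.9, 87.4]
ee_rot: [-3.124, -0.33, -0.002]
ft_force: [-9.7, -1.9, 30.1]
finger_gap: -0.3
t 15.45 tcp [556.3 134.9  87.4] psi 12.06 tilt 0.078 shift cm [-0.02  2.72 -0.16] len 2.72 F [-9.7 -1.9 30.1] gap -0.3
tool turn rotvec [ 0.    -0.001 -0.002]
```

View pics/s13c.png

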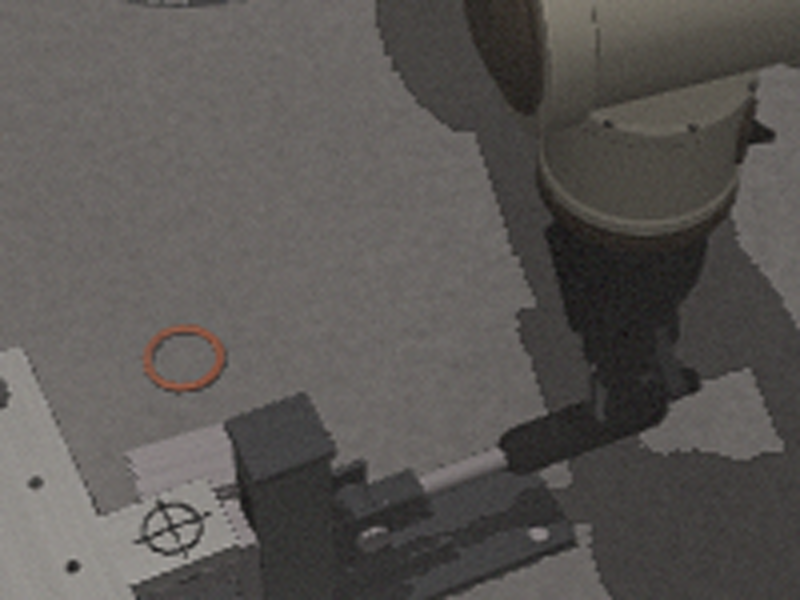

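```bash
python3 -m jog '[[0,0,0,0,0.05,-0.9,-1],[0,0,0,0,0.15,-1,-1],[0,0,0,0,0.25,-1,-1],[0,0,0,0,0.3,-1,-1],[0,0,0,0,0.35,-1,-1]]'; python3 -m jog '[[0,0,0,0,0.4,-1,-1],[0,0,0,0,0.4,-1,-1],[0,0,0,0,0.45,-1,-1],[0,0,0,0.1,0.35,-0.9,-1],[0,0,0,0,0,-0.1,-1]]';python3 -m jog '[[0,0,0,0,0,0,-1],[0,0,0,0,0,0,-1]]'
python3 -c "
from h import *
goto(561.8,108.3,12.15)
p,d=eyes.capture('scene');  crop(p,'pics/s14c.png',200,180,200,150,4)
p,d=eyes.capture('top');  crop(p,'pics/t14c.png',300,150,130,95,6)
"
```

```text
time: 15.92
tcp_pos: [558.3, 123.5, 136.0]
ee_rot: [-3.124, -0.33, 0.001]
ft_force: [0.1, 0.8, 1.3]
finger_gap: -0.1
time: 16.33
tcp_pos: [563.5, 107.5, 177.3]
ee_rot: [3.124, 0.328, 0.003]
ft_force: [1.0, 1.1, -0.4]
finger_gap: 0.2
time: 16.5
tcp_pos: [562.5, 108.2, 174.9]
ee_rot: [-3.124, -0.329, 0.001]
ft_force: [-0.3, 0.1, -1.3]
finger_gap: 0.4
t 16.50 tcp [562.5 108.2 174.9] psi 12.03 tilt 0.037 shift cm [-0.07 -0.02  0.  ] len 0.07 F [-0.3  0.1 -1.3] gap 0.4
tool turn rotvec [-0.     0.001 -0.002]
```

View pics/s14c.png

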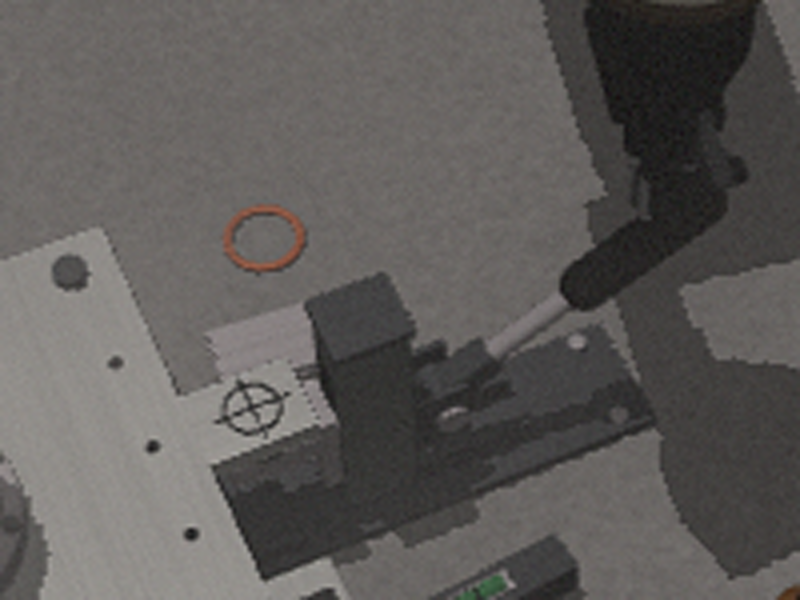

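View pics/t14c.png

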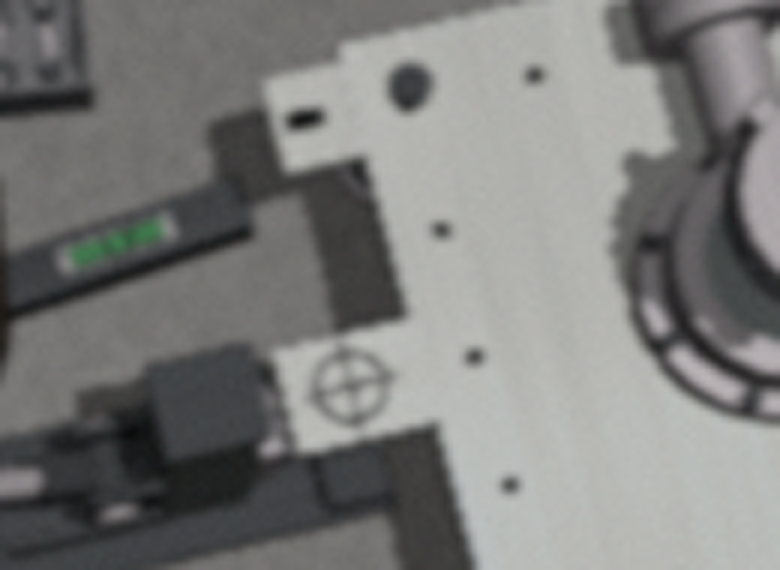

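```bash
python3 -m jog '[[0,0,0,0,-0.08,0.5,-1],[0,0,0,0,-0.2,0.6,-1],[0,0,0,0,-0.44,0.75,-1],[0,0,0,0,-0.42,0.8,-1],[0,0,0,0,-0.38,0.8,-1]]'; python3 -m jog '[[0,0,0,0,-0.36,0.8,-1],[0,0,0,0,-0.3,0.8,-1],[0,0,0,0,-0.24,0.8,-1],[0,0,0,0,-0.17,0.8,-1],[0,0,0,0,-0.1,0.8,-1]]';  python3 -m jog '[[0,0,0,0,-0.05,0.7,-1],[0,0,0,0,0,0.5,-1],[0,0,0,0,0,0.2,-1],[0,0,0,0,0,0,-1]]'
python3 -c "
from h import *
goto(561.8,108.3,12.15,89)
p,d=eyes.capture('scene');  crop(p,'pics/s15c.png',200,180,200,150,4); cv2.imwrite('pics/s15.png',p); np.save('s15.npy',d)
p,d=eyes.capture('top');  crop(p,'pics/t15c.png',300,150,130,95,6); cv2.imwrite('pics/t15.png',p);np.save('t15.npy',d)
"
```

```text
time: 17.02
tcp_pos: [559.5, 123.2, 140.2]
ee_rot: [3.124, 0.329, 0.001]
ft_force: [-0.8, -7.3, 11.0]
finger_gap: -0.3
time: 17.43
tcp_pos: [557.2, 134.2, 100.6]
ee_rot: [3.123, 0.329, 0.001]
ft_force: [-2.7, -8.8, 15.1]
finger_gap: -0.0
time: 17.77
tcp_pos: [557.1, 135.3, 87.7]
ee_rot: [3.124, 0.33, 0.002]
ft_force: [-8.5, -3.7, 26.8]
finger_gap: -0.1
t 17.77 tcp [557.1 135.3  87.7] psi 12.05 tilt 0.067 shift cm [-0.11  2.73 -0.13] len 2.74 F [-8.5 -3.7 26.8] gap -0.1
tool turn rotvec [ 0.    -0.001 -0.002]
```

View pics/s15c.png

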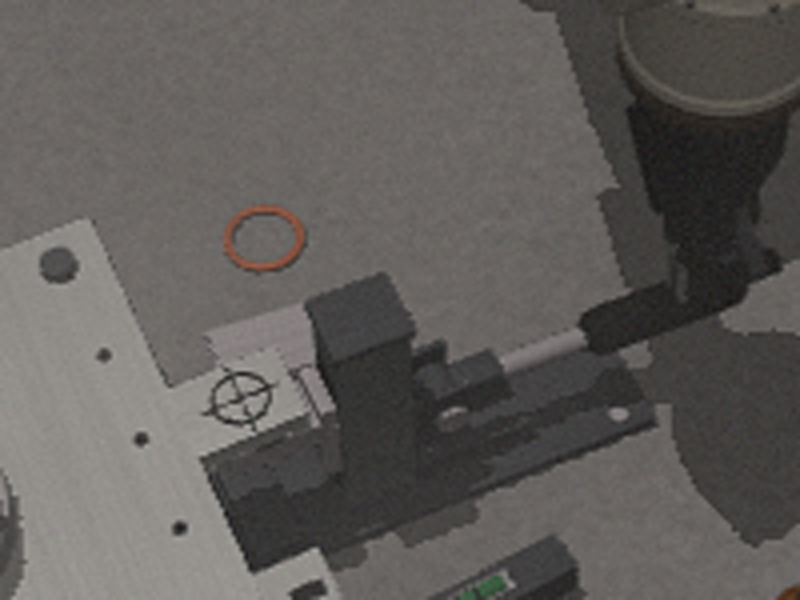

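View pics/t15c.png

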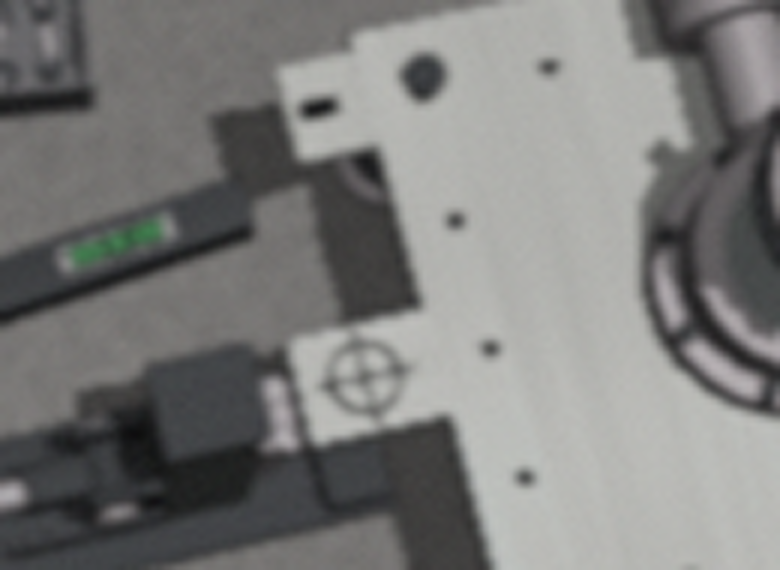

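Run:
```python
from h import *
e=np.array([.2106,-.9776]); n=np.array([.9776,.2106])
for k,a,b in(("scene","scene0.npy","s15.npy"),("top","top0.npy","t15.npy")):
    f,cx,cy,T=cal(k); v,u=np.mgrid[0:480,0:640]
    for nm in(a,b):
        D=np.load(nm); d=np.stack([(u-cx)/f,-(v-cy)/f,-np.ones_like(u,float)],-1)*D[...,None]
        W=((d-T[:3,3])@T[:3,:3]).reshape(-1,3); r=W[:,:2]-[608.3,-104.5]; x=r@e; y=r@n
        print(nm)
        for lo,hi in((-22,22),(40,70),(90,110),(150,180),(255,275)):
            m=(x>lo)&(x<hi)&(abs(y)<(16 if lo<0 else 135))&(W[:,2]>90)&(W[:,2]<135); print((lo+hi)/2,m.sum(),np.median(W[m,2]).round(1) if m.any() else 0)
```

```text
scene0.npy
0.0 303 106.6
55.0 1825 106.6
100.0 1243 106.5
165.0 312 109.4
265.0 1151 106.9
s15.npy
0.0 317 121.1
55.0 1848 118.4
100.0 1266 115.6
165.0 391 114.0
265.0 1191 106.8
top0.npy
0.0 234 108.0
55.0 1345 107.6
100.0 896 107.7
165.0 659 108.3
265.0 768 107.9
t15.npy
0.0 255 122.1
55.0 1363 119.5
100.0 907 116.8
165.0 726 114.0
265.0 581 108.4
```

```bash
python3 -m jog '[[0,0,0,0,0,0,-1],[0,0,0,0,0,0,-1],[0,0,0,0,0,0,-1],[0,0,0,0,0,0,-1],[0,0,0,0,0,0,-1]]'; python3 -m jog '[[0,0,0,0,0,0,-1],[0,0,0,0,0,0,-1],[0,0,0,0,0,0,-1],[0,0,0,0,0,0,-1],[0,0,0,0,0,0,-1]]'
python3 - <<'E'
from h import *
goto(561.8,108.3,12.15)
a=onz('top',358+.08-.5+.5,214.6,108)
l=onz('top',300+365.5/6-.5,150+377.5/6-.5,122.3); l0=onz('top',300+350.5/6-.5,150+387.5/6-.5,110.5)
print("after stroke2",l0,"now",l)
p,d=eyes.capture('top'); cv2.imwrite('pics/tend.png',p)
p,d=eyes.capture('scene'); cv2.imwrite('pics/send.png',p)
E
```

```text
time: 18.28
tcp_pos: [557.1, 135.2, 87.8]
ee_rot: [3.124, 0.33, 0.002]
ft_force: [-8.2, -4.0, 25.3]
finger_gap: 0.2
time: 18.7
tcp_pos: [557.1, 135.3, 87.8]
ee_rot: [3.124, 0.33, 0.002]
ft_force: [-7.4, -2.8, 25.2]
finger_gap: 0.5
t 18.70 tcp [557.1 135.3  87.8] psi 12.05 tilt 0.074 shift cm [-0.1   2.73  0.  ] len 2.74 F [-7.4 -2.8 25.2] gap 0.5
tool turn rotvec [ 0.    -0.001 -0.002]
after stroke2 [ 606.80168848 -106.47961639  110.5       ] now [ 608.10946281 -111.5480178   122.3       ]
```

View pics/send.png

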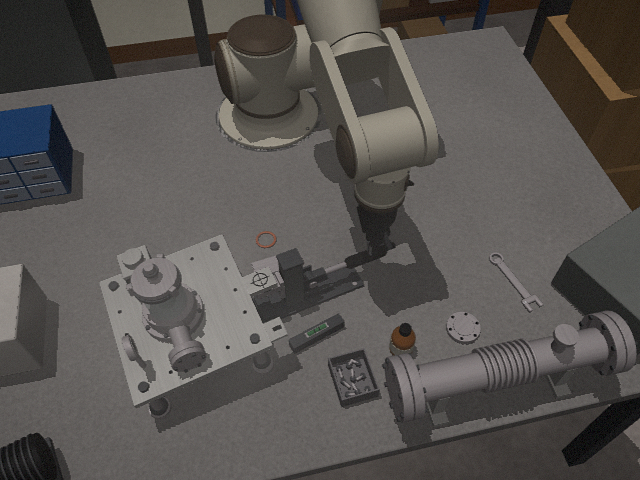

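View pics/tend.png

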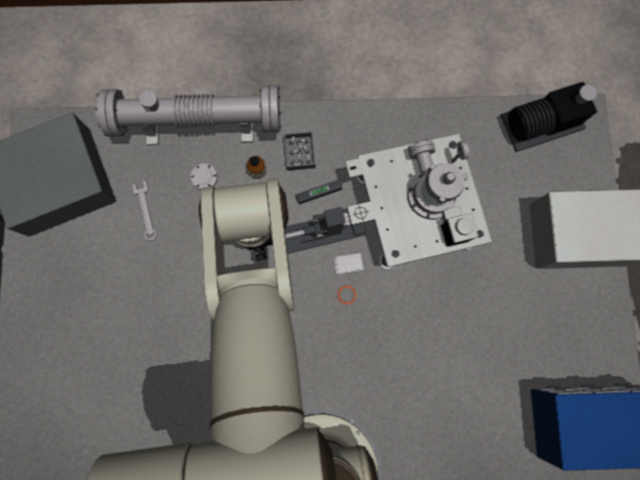

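```bash
python3 -c "
from workcell import robot
print(robot.job_done())"
```

```text
the job is handed in; nothing more can be done
None
```

The jack is in place under the marked lug and the plate's near feet stand about 11.8 mm off their pads. The arm is still holding the handle down. I handed the job in at about 19 s.

- **Placement:** I carried the jack by its column and set it down with the saddle under the lug. Before pumping, both cameras put the saddle within about 1 mm of the lift point, and up to 2 mm by the edge of the saddle itself.
- **Pumping:** I made three full strokes. The handle was fully up before the first and third in the pictures, and before the second as well. Each stroke ended with a clear rise in force at the stop.
- **Lift:** Depth from both cameras shows the plate about 11.8 mm higher at the near feet and 14 mm higher at the lug, with the far feet unchanged.
- **Hold:** The push stayed at about 25 N, with 7–8 N sideways, while I watched for almost a second before handing in. The largest push I read was about 30 N, at the end of the second stroke.
- **Other items:** In the last pictures the jack and the loose items look unmoved.

Two checks disagreed slightly:

- **Cameras:** The two cameras differ by 3–5 mm in absolute position, so I used the jack's position relative to the lug within each one.
- **Lug shift:** The lug's top moved about 5 mm towards the plate on the last stroke. That fits the plate tipping about its far feet, not sliding.

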